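Press-test the cell contact springs and sort them

TASK

Test each spring block on the bench, from the shortest leaf to the longest: press its leaf down on the small button at mid-span with about 8 N, hold it there for a second or two and judge how far it gives there; a sound spring gives about 5 mm, a tired one about 13 mm. Put the sound blocks in the flat low-rimmed tray and the tired ones in the tray with the high back wall, each standing flat on its foot on the tray's floor.

Things in the scene. Friction and masses are not known exactly. Their poses are not given: they have to be found in the camera images.
- spring_a_heel (a point): spring block (70 mm leaf; sound or tired, looks alike; one at most of each length): foot 106x44x6 mm with an upright heel block (36 along it, 26 wide, top at 52, screws to 57) at one end. This is the heel's centre, 26 mm above the underside; grip across the 26 mm (y). x: along the leaf to its free end, z up; the foot's middle is 35 mm along x. 0.3 kg, mostly heel
- spring_a_mid (a point): mid-span point of that block's steel leaf (70 long, 18 wide, 3 mm thick, top 46 mm above the underside): the top of its 12 mm wide, 6 mm high dark press button, 53 mm along x from the heel centre; moves with the leaf, which springs back. At 8 N here a sound leaf gives about 5 mm, a tired one about 13; it stops at 18 mm
- spring_b_heel (a point): spring block (70 mm leaf; sound or tired, looks alike; one at most of each length): foot 106x44x6 mm with an upright heel block (36 along it, 26 wide, top at 52, screws to 57) at one end. This is the heel's centre, 26 mm above the underside; grip across the 26 mm (y). x: along the leaf to its free end, z up; the foot's middle is 35 mm along x. 0.3 kg, mostly heel
- spring_b_mid (a point): mid-span point of that block's steel leaf (70 long, 18 wide, 3 mm thick, top 46 mm above the underside): the top of its 12 mm wide, 6 mm high dark press button, 53 mm along x from the heel centre; moves with the leaf, which springs back. At 8 N here a sound leaf gives about 5 mm, a tired one about 13; it stops at 18 mm
- spring_c_heel (a point): spring block (90 mm leaf; sound or tired, looks alike; one at most of each length): foot 126x44x6 mm with an upright heel block (36 along it, 26 wide, top at 52, screws to 57) at one end. This is the heel's centre, 26 mm above the underside; grip across the 26 mm (y). x: along the leaf to its free end, z up; the foot's middle is 45 mm along x. 0.3 kg, mostly heel
- spring_c_mid (a point): mid-span point of that block's steel leaf (90 long, 18 wide, 3 mm thick, top 46 mm above the underside): the top of its 12 mm wide, 6 mm high dark press button, 63 mm along x from the heel centre; moves with the leaf, which springs back. At 8 N here a sound leaf gives about 5 mm, a tired one about 13; it stops at 18 mm
- spring_d_heel (a point): spring block (90 mm leaf; sound or tired, looks alike; one at most of each length): foot 126x44x6 mm with an upright heel block (36 along it, 26 wide, top at 52, screws to 57) at one end. This is the heel's centre, 26 mm above the underside; grip across the 26 mm (y). x: along the leaf to its free end, z up; the foot's middle is 45 mm along x. 0.3 kg, mostly heel
- spring_d_mid (a point): mid-span point of that block's steel leaf (90 long, 18 wide, 3 mm thick, top 46 mm above the underside): the top of its 12 mm wide, 6 mm high dark press button, 63 mm along x from the heel centre; moves with the leaf, which springs back. At 8 N here a sound leaf gives about 5 mm, a tired one about 13; it stops at 18 mm
- spring_e_heel (a point): spring block (110 mm leaf; sound or tired, looks alike; one at most of each length): foot 146x44x6 mm with an upright heel block (36 along it, 26 wide, top at 52, screws to 57) at one end. This is the heel's centre, 26 mm above the underside; grip across the 26 mm (y). x: along the leaf to its free end, z up; the foot's middle is 55 mm along x. 0.3 kg, mostly heel
- spring_e_mid (a point): mid-span point of that block's steel leaf (110 long, 18 wide, 3 mm thick, top 46 mm above the underside): the top of its 12 mm wide, 6 mm high dark press button, 73 mm along x from the heel centre; moves with the leaf, which springs back. At 8 N here a sound leaf gives about 5 mm, a tired one about 13; it stops at 18 mm
- spring_f_heel (a point): spring block (110 mm leaf; sound or tired, looks alike; one at most of each length): foot 146x44x6 mm with an upright heel block (36 along it, 26 wide, top at 52, screws to 57) at one end. This is the heel's centre, 26 mm above the underside; grip across the 26 mm (y). x: along the leaf to its free end, z up; the foot's middle is 55 mm along x. 0.3 kg, mostly heel
- spring_f_mid (a point): mid-span point of that block's steel leaf (110 long, 18 wide, 3 mm thick, top 46 mm above the underside): the top of its 12 mm wide, 6 mm high dark press button, 73 mm along x from the heel centre; moves with the leaf, which springs back. At 8 N here a sound leaf gives about 5 mm, a tired one about 13; it stops at 18 mm
- spring_g_heel (a point): spring block (130 mm leaf; sound or tired, looks alike; one at most of each length): foot 166x44x6 mm with an upright heel block (36 along it, 26 wide, top at 52, screws to 57) at one end. This is the heel's centre, 26 mm above the underside; grip across the 26 mm (y). x: along the leaf to its free end, z up; the foot's middle is 65 mm along x. 0.3 kg, mostly heel
- spring_g_mid (a point): mid-span point of that block's steel leaf (130 long, 18 wide, 3 mm thick, top 46 mm above the underside): the top of its 12 mm wide, 6 mm high dark press button, 83 mm along x from the heel centre; moves with the leaf, which springs back. At 8 N here a sound leaf gives about 5 mm, a tired one about 13; it stops at 18 mm
- spring_h_heel (a point): spring block (130 mm leaf; sound or tired, looks alike; one at most of each length): foot 166x44x6 mm with an upright heel block (36 along it, 26 wide, top at 52, screws to 57) at one end. This is the heel's centre, 26 mm above the underside; grip across the 26 mm (y). x: along the leaf to its free end, z up; the foot's middle is 65 mm along x. 0.3 kg, mostly heel
- spring_h_mid (a point): mid-span point of that block's steel leaf (130 long, 18 wide, 3 mm thick, top 46 mm above the underside): the top of its 12 mm wide, 6 mm high dark press button, 83 mm along x from the heel centre; moves with the leaf, which springs back. At 8 N here a sound leaf gives about 5 mm, a tired one about 13; it stops at 18 mm
- flat_tray_in (a point): flat aluminium tray with a low rim (15 mm high) on all four sides: for sound springs. This point is the centre of its inner floor, 3 mm above the bench; inside it measures 210 mm along its x (away from the robot) by 240 mm along its y; walls 4 mm. Fixed to the bench. Four blocks fit side by side lying along x
- backed_tray_in (a point): aluminium tray of the same size with a high back wall (50 mm) on its far (+x) side and a 15 mm rim on the other three: for tired springs. This point is the centre of its inner floor, 3 mm above the bench; inside it measures 210 mm along its x (away from the robot) by 240 mm along its y; walls 4 mm. Fixed to the bench. Four blocks fit side by side lying along x
Mind the look-alikes: they are no part of the job. What is shaped like the part that bears spring_f_heel but green or turquoise is not meant.

How it is judged:
On the way, in this order (a step that is already met when the one before it is completed fails the run):
1. the 70 mm spring block on the bench is pressed at mid-span with 5 to 12 N for 1 s (((contact force between the fingers and spring_a between 5 and 12 N and horizontal distance between the grasp point and spring_a_mid below 0.014 m and z of spring_a_mid in the frame of spring_a_heel below 0.0245 m) or (contact force between the fingers and spring_b between 5 and 12 N and horizontal distance between the grasp point and spring_b_mid below 0.014 m and z of spring_b_mid in the frame of spring_b_heel below 0.0245 m))), for 1 s.
2. the 90 mm (if present) spring block on the bench is pressed at mid-span with 5 to 12 N for 1 s (((contact force between the fingers and spring_c between 5 and 12 N and horizontal distance between the grasp point and spring_c_mid below 0.014 m and z of spring_c_mid in the frame of spring_c_heel below 0.0245 m) or (contact force between the fingers and spring_d between 5 and 12 N and horizontal distance between the grasp point and spring_d_mid below 0.014 m and z of spring_d_mid in the frame of spring_d_heel below 0.0245 m))), for 1 s.
3. the 110 mm spring block on the bench is pressed at mid-span with 5 to 12 N for 1 s (((contact force between the fingers and spring_e between 5 and 12 N and horizontal distance between the grasp point and spring_e_mid below 0.014 m and z of spring_e_mid in the frame of spring_e_heel below 0.0245 m) or (contact force between the fingers and spring_f between 5 and 12 N and horizontal distance between the grasp point and spring_f_mid below 0.014 m and z of spring_f_mid in the frame of spring_f_heel below 0.0245 m))), for 1 s.
4. the 130 mm spring block on the bench is pressed at mid-span with 5 to 12 N for 1 s (((contact force between the fingers and spring_g between 5 and 12 N and horizontal distance between the grasp point and spring_g_mid below 0.014 m and z of spring_g_mid in the frame of spring_g_heel below 0.0245 m) or (contact force between the fingers and spring_h between 5 and 12 N and horizontal distance between the grasp point and spring_h_mid below 0.014 m and z of spring_h_mid in the frame of spring_h_heel below 0.0245 m))), for 1 s.
At the end, for the whole second after the job is handed in: Each block is flat (0.06 rad), at rest on its tray floor, heel centre inside the tray (95 mm of its centre in x, 112 in y): sound ones in the flat tray, tired ones in the tray with the high back wall (the judge tells them by sag at rest: 0.3 mm tired, 0.1 mm sound) (((z of spring_a_mid in the frame of spring_a_heel above 0.0258 m and x of spring_a_heel in the frame of flat_tray_in between -0.095 and 0.095 m and y of spring_a_heel in the frame of flat_tray_in between -0.112 and 0.112 m and z of spring_a_heel in the frame of flat_tray_in between 0.019 and 0.033 m) or (z of spring_a_mid in the frame of spring_a_heel below 0.0258 m and x of spring_a_heel in the frame of backed_tray_in between -0.095 and 0.095 m and y of spring_a_heel in the frame of backed_tray_in between -0.112 and 0.112 m and z of spring_a_heel in the frame of backed_tray_in between 0.019 and 0.033 m)) and angle between each of spring_a_heel, spring_b_heel, spring_c_heel, spring_d_heel, spring_e_heel, spring_f_heel, spring_g_heel, spring_h_heel's own z axis and vertical below 0.06 rad and linear speed of each of spring_a, spring_b, spring_c, spring_d, spring_e, spring_f, spring_g, spring_h below 0.02 m/s and ((z of spring_b_mid in the frame of spring_b_heel above 0.0258 m and x of spring_b_heel in the frame of flat_tray_in between -0.095 and 0.095 m and y of spring_b_heel in the frame of flat_tray_in between -0.112 and 0.112 m and z of spring_b_heel in the frame of flat_tray_in between 0.019 and 0.033 m) or (z of spring_b_mid in the frame of spring_b_heel below 0.0258 m and x of spring_b_heel in the frame of backed_tray_in between -0.095 and 0.095 m and y of spring_b_heel in the frame of backed_tray_in between -0.112 and 0.112 m and z of spring_b_heel in the frame of backed_tray_in between 0.019 and 0.033 m)) and ((z of spring_c_mid in the frame of spring_c_heel above 0.0258 m and x of spring_c_heel in the frame of flat_tray_in between -0.095 and 0.095 m and y of spring_c_heel in the frame of flat_tray_in between -0.112 and 0.112 m and z of spring_c_heel in the frame of flat_tray_in between 0.019 and 0.033 m) or (z of spring_c_mid in the frame of spring_c_heel below 0.0258 m and x of spring_c_heel in the frame of backed_tray_in between -0.095 and 0.095 m and y of spring_c_heel in the frame of backed_tray_in between -0.112 and 0.112 m and z of spring_c_heel in the frame of backed_tray_in between 0.019 and 0.033 m)) and ((z of spring_d_mid in the frame of spring_d_heel above 0.0258 m and x of spring_d_heel in the frame of flat_tray_in between -0.095 and 0.095 m and y of spring_d_heel in the frame of flat_tray_in between -0.112 and 0.112 m and z of spring_d_heel in the frame of flat_tray_in between 0.019 and 0.033 m) or (z of spring_d_mid in the frame of spring_d_heel below 0.0258 m and x of spring_d_heel in the frame of backed_tray_in between -0.095 and 0.095 m and y of spring_d_heel in the frame of backed_tray_in between -0.112 and 0.112 m and z of spring_d_heel in the frame of backed_tray_in between 0.019 and 0.033 m)) and ((z of spring_e_mid in the frame of spring_e_heel above 0.0258 m and x of spring_e_heel in the frame of flat_tray_in between -0.095 and 0.095 m and y of spring_e_heel in the frame of flat_tray_in between -0.112 and 0.112 m and z of spring_e_heel in the frame of flat_tray_in between 0.019 and 0.033 m) or (z of spring_e_mid in the frame of spring_e_heel below 0.0258 m and x of spring_e_heel in the frame of backed_tray_in between -0.095 and 0.095 m and y of spring_e_heel in the frame of backed_tray_in between -0.112 and 0.112 m and z of spring_e_heel in the frame of backed_tray_in between 0.019 and 0.033 m)) and ((z of spring_f_mid in the frame of spring_f_heel above 0.0258 m and x of spring_f_heel in the frame of flat_tray_in between -0.095 and 0.095 m and y of spring_f_heel in the frame of flat_tray_in between -0.112 and 0.112 m and z of spring_f_heel in the frame of flat_tray_in between 0.019 and 0.033 m) or (z of spring_f_mid in the frame of spring_f_heel below 0.0258 m and x of spring_f_heel in the frame of backed_tray_in between -0.095 and 0.095 m and y of spring_f_heel in the frame of backed_tray_in between -0.112 and 0.112 m and z of spring_f_heel in the frame of backed_tray_in between 0.019 and 0.033 m)) and ((z of spring_g_mid in the frame of spring_g_heel above 0.0258 m and x of spring_g_heel in the frame of flat_tray_in between -0.095 and 0.095 m and y of spring_g_heel in the frame of flat_tray_in between -0.112 and 0.112 m and z of spring_g_heel in the frame of flat_tray_in between 0.019 and 0.033 m) or (z of spring_g_mid in the frame of spring_g_heel below 0.0258 m and x of spring_g_heel in the frame of backed_tray_in between -0.095 and 0.095 m and y of spring_g_heel in the frame of backed_tray_in between -0.112 and 0.112 m and z of spring_g_heel in the frame of backed_tray_in between 0.019 and 0.033 m)) and ((z of spring_h_mid in the frame of spring_h_heel above 0.0258 m and x of spring_h_heel in the frame of flat_tray_in between -0.095 and 0.095 m and y of spring_h_heel in the frame of flat_tray_in between -0.112 and 0.112 m and z of spring_h_heel in the frame of flat_tray_in between 0.019 and 0.033 m) or (z of spring_h_mid in the frame of spring_h_heel below 0.0258 m and x of spring_h_heel in the frame of backed_tray_in between -0.095 and 0.095 m and y of spring_h_heel in the frame of backed_tray_in between -0.112 and 0.112 m and z of spring_h_heel in the frame of backed_tray_in between 0.019 and 0.033 m))); the robot touches nothing.
Of spring_a, spring_b only 1 to 1 are there at a start; the rules pass over those that are not, and their reading is None.
Of spring_c, spring_d only 1 to 1 are there at a start; the rules pass over those that are not, and their reading is None.
Of spring_c, spring_d only 1 to 1 are there at a start; the rules pass over those that are not, and their reading is None.
Of spring_e, spring_f only 1 to 1 are there at a start; the rules pass over those that are not, and their reading is None.
Of spring_g, spring_h only 1 to 1 are there at a start; the rules pass over those that are not, and their reading is None.
At some moment in a run one of spring_a, spring_b, spring_c, spring_d, spring_e, spring_f, spring_g, spring_h may be knocked a few centimetres aside while the robot is not near it.
Once in a run the grip may slacken for a moment while it holds something.
It also fails if it takes over 210 s, if anything falls off the work surface, if the arm or the gripper's body presses on something with over 40 N, if the wrist force passes 120 N, or if a joint passes its speed limit or range.

ROBOT

A 7-joint arm with a two-finger parallel gripper is mounted at the origin on a cart in front of the work surface, level with it; the furniture and walls round the work are solid. World frame = base frame: x ahead of the robot, y to its left, z up, the work surface at z = 0. Lengths are in m, angles in rad, forces in N, time in s.
With the tool pointing down it reaches from about 0.35 to 0.9 m from the base axis. Payload 8.1 kg.
Tool frame: the origin (TCP) lies at the very end of the fingers, on their centre line; the grasp point (between the pads) lies 19 mm behind it; z points along the fingers, y is the line along which they close (so a half turn about z gives the same grasp; the last joint's range is limited). The gripper opens to 92 mm and grips with 3 to 60 N. Pads are 19 mm wide; open, the fingers measure 130 mm over their backs; the gripper's body (75 mm by 190 mm) begins 47 mm behind the grasp point.
Start: joints at [1.089, 0.434, 0.025, 1.573, -0.012, 1.134, -0.075], TCP at [0.231, -0.581, 0.227] pointing down, gripper open.
Joint ranges: [-2.62, 2.62], [-0.44, 2.09], [-1.27, 1.32], [0.08, 2.57], [-1.32, 4.46], [0.12, 2], [-2.74, 2.74]. Speed limits (rad/s): [2.22, 2.22, 3.01, 3.01, 3.14, 3.14, 3.14].

INTERFACE

Orientations are given as a rotation vector (axis times angle).
In Python, from cell import arm gives the robot as it stands.
- The arm moves only by the tool jog_arm, never from a script. Its argument "rows" is a list of rows, each a list of 3 entries, a list of its own where there are three numbers: the shift along the world's x, y, z in cm, then the turn, a rotation vector about the world's x, y, z in degrees, then the opening, from 0 (shut) to 1 (fully open). A call has 1 to 8 rows; each row is the pose to reach, as a shift and turn from the pose commanded when the call began; what a row does not reach only later rows make up. A row lasts 1/8 s, in which the tool goes at most 62.5 mm and 10.7 degrees, less where a joint would pass 70% of its speed; a pose out of reach is approached as far as the arm can. A call with a gripper value outside its range is refused whole. The fingers move at their own pace and stop on an object; "newtons" is the grip in N (left out, the last holds). Time passes only in rows, so rows that repeat a pose let the fingers close. It gives the time, the measured TCP pose, the force, the opening and the grip force at its end, in the units of the state.
- arm.observe(): the state, without advancing time (a new reading comes with each control period).
- arm.get_image(name): name is "scene" or "side" or "wrist"; returns a dict with "img" (420x560x3 uint8, red, green, blue), "depth" (420x560 float32, m along the optical axis (not along the pixel's ray), 0 where there is no reading), "fx", "fy", "cx", "cy" (pixels), "rvec" (rotation vector, rad) and "tvec" (3), from world to camera coordinates, as OpenCV has them; the wrist camera has in their place "mount" (4x4, takes a point from camera to tool coordinates, whose origin is the TCP and whose axes are the flange's). Camera axes: x right, y down, z forward; pixel columns grow to the right and rows downward; lengths in m; the calibration is good to about 2 mm. A picture is of the moment at which its call begins: read the wrist's pose just before it.
- arm.sign_off(): hands the job in; it is judged then, once.
The state is a dict: "clock": time; "joints": joint angles; "dq": joint speeds; "joint_efforts": joint torques, N m; "position": TCP position; "ee_rot": TCP orientation; "force": force on the tool from outside, world axes, zero at the start; "ft_torque": the same for the moment, N m; "width": opening from 0.0 (shut) to 1.0 (fully open); "gripper_force": force on a finger pad.
Only numpy, scipy, OpenCV 4.12 (cv2) and the standard library are available. Lean on these libraries where they do the work, as an engineer would, in place of code of your own. Each camera call takes 0.05 s, during which the arm holds its last target. There are 200 camera calls.

## Working session

There is one attempt and no reset: what is moved stays moved. The work goes in short steps, Python scripts to look and compute and a tool call to move; the robot and the scene stay as the last step left them, time stands still between calls to the robot, and variables do not carry over. Pictures are saved under pics/ and viewed, at most 14 in all, crops included, and the job is handed in when it is done.

Besides the shell and the picture viewer there is one more tool, called after "Call:" as a command line: name --argument value ..., lists and objects as JSON in quotes. jog_arm: Moves the arm, as the interface text tells. Its arguments: {"type":"object","properties":{"rows":{"type":"array","items":{"type":"array"}},"newtons":{"type":"number"}},"required":["rows"]}

```bash
ls; mkdir -p pics; cat > h.py <<'E'
import numpy as np,cv2
from cell import arm
def grab(n):
    s=arm.observe(); d=arm.get_image(n)
    K=np.array([[d['fx'],0,d['cx']],[0,d['fy'],d['cy']],[0,0,1]])
    if n=='wrist':
        T=np.eye(4);T[:3,:3]=cv2.Rodrigues(np.array(s['ee_rot'],float))[0];T[:3,3]=s['position']
        M=T@np.array(d['mount'])
    else:
        M=np.eye(4);R=cv2.Rodrigues(np.array(d['rvec'],float))[0];M[:3,:3]=R.T;M[:3,3]=-R.T@np.array(d['tvec'],float).ravel()
    return d,K,M
def cloud(d,K,M):
    h,w=d['depth'].shape;v,u=np.mgrid[:h,:w];z=d['depth']
    P=np.stack([(u-K[0,2])/K[0,0]*z,(v-K[1,2])/K[1,1]*z,z],-1)
    W=P@M[:3,:3].T+M[:3,3];W[z==0]=np.nan
    return W
E
python3 - <<'E'
from h import *
s=arm.observe();print({k:np.round(v,3) for k,v in s.items()})
for n in ('scene','side'):
    d,K,M=grab(n);cv2.imwrite(f'pics/{n}0.png',cv2.cvtColor(d['img'],cv2.COLOR_RGB2BGR))
    np.savez(f'{n}0.npz',img=d['img'],W=cloud(d,K,M));print(n,M.round(3),K[0,0])
E
```

```text
pics
{'clock': np.float64(0.0), 'joints': array([ 1.089,  0.435,  0.025,  1.574, -0.012,  1.134, -0.075]), 'dq': array([ 0.   , -0.001, -0.001, -0.   , -0.001,  0.001, -0.   ]), 'joint_efforts': array([-0.0000e+00, -6.6786e+01,  9.8500e-01, -3.1446e+01, -6.1000e-02,
        4.3000e-02,  0.0000e+00]), 'position': array([ 0.231, -0.58 ,  0.226]), 'ee_rot': array([-3.084e+00, -5.910e-01,  1.000e-03]), 'force': array([-0.091, -0.205, -0.23 ]), 'ft_torque': array([ 0.031, -0.04 ,  0.01 ]), 'gripper_force': np.float64(0.0), 'width': np.float64(1.0)}
scene [[-7.940e-01 -4.260e-01  4.340e-01 -7.000e-02]
 [-6.080e-01  5.540e-01 -5.680e-01  7.640e-01]
 [ 1.000e-03 -7.150e-01 -6.990e-01  1.021e+00]
 [ 0.000e+00  0.000e+00  0.000e+00  1.000e+00]] 410.64870893917464
side [[-0.999 -0.033  0.006  0.548]
 [-0.021  0.493 -0.87   1.055]
 [ 0.026 -0.87  -0.493  0.655]
 [ 0.     0.     0.     1.   ]] 392.7789299637586
```

View pics/scene0.png

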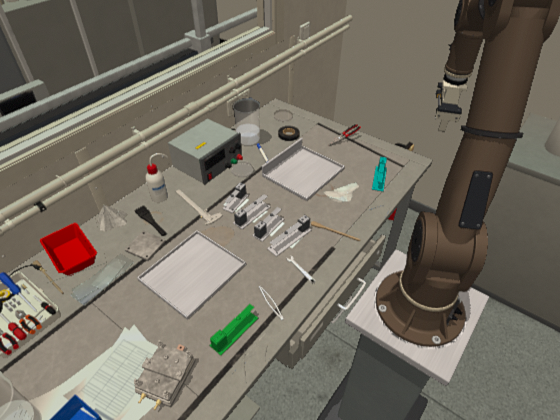

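View pics/side0.png

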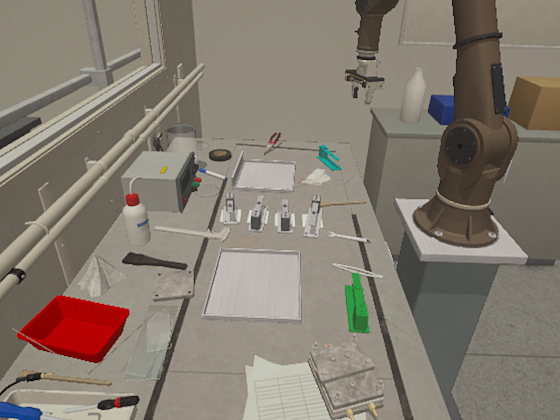

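The scene picture shows four grey blocks at about (236,197), (250,212), (267,226) and (291,235). The flat tray is at (192,272) and the backed tray at (303,168). The look-alikes are green at (233,330) and turquoise at (380,173), and neither is part of the job. The side view shows the four blocks at (231,208), (258,213), (285,216) and (314,215). Next I'll locate them from the clouds.

```bash
python3 - <<'E'
import numpy as np,cv2
for n,pts in (('scene',[(192,272),(303,168),(236,197),(250,212),(267,226),(291,235)]),('side',[(256,285),(266,175),(231,208),(258,213),(285,216),(314,215)])):
    f=np.load(n+'0.npz');W=f['W']
    for u,v in pts: print(n,(u,v),W[v,u].round(3))
    z=W[...,2];m=((z>.035)&(z<.07)&(W[...,0]>.25)&(W[...,0]<.85)&(abs(W[...,1])<.6)).astype(np.uint8)
    k,l,st,c=cv2.connectedComponentsWithStats(m)
    for i in range(1,k):
        if st[i,4]>25:
            P=W[l==i];print(i,st[i,4],c[i].round(),P.min(0).round(3),P.max(0).round(3),f['img'][l==i].mean(0).round())
    for w in ('flat','back'):
        pass
E
```

```text
scene (192, 272) [0.603 0.31  0.001]
scene (303, 168) [ 0.621 -0.313  0.006]
scene (236, 197) [ 0.719 -0.025  0.005]
scene (250, 212) [0.628 0.003 0.005]
scene (267, 226) [0.539 0.02  0.005]
scene (291, 235) [0.45  0.003 0.004]
4 173 [281. 153.] [ 0.704 -0.424  0.035] [ 0.726 -0.178  0.057] [137. 131. 126.]
6 142 [381. 168.] [ 0.325 -0.514  0.036] [ 0.391 -0.376  0.061] [  7. 149. 138.]
13 147 [236. 191.] [ 0.689 -0.063  0.036] [0.723 0.045 0.06 ] [130. 127. 122.]
14 215 [248. 208.] [ 0.605 -0.066  0.035] [0.634 0.081 0.06 ] [137. 133. 128.]
15 211 [265. 221.] [ 0.519 -0.043  0.035] [0.546 0.084 0.059] [132. 128. 123.]
16 266 [292. 229.] [ 0.421 -0.068  0.035] [0.464 0.102 0.061] [147. 143. 138.]
31 425 [229. 327.] [0.355 0.308 0.035] [0.382 0.455 0.059] [ 31. 137.  53.]
32 1068 [168. 364.] [0.363 0.508 0.035] [0.478 0.6   0.066] [150. 140. 127.]
side (256, 285) [0.603 0.319 0.002]
side (266, 175) [ 0.61  -0.294  0.006]
side (231, 208) [0.7   0.03  0.047]
side (258, 213) [0.615 0.067 0.055]
side (285, 216) [0.536 0.08  0.056]
side (314, 215) [0.449 0.052 0.046]
3 102 [328. 151.] [ 0.327 -0.508  0.036] [ 0.396 -0.371  0.058] [ 52. 147. 137.]
4 79 [237. 165.] [ 0.707 -0.421  0.036] [ 0.724 -0.178  0.058] [156. 151. 146.]
8 139 [230. 202.] [ 0.693 -0.06   0.036] [0.727 0.052 0.058] [143. 140. 136.]
9 196 [257. 210.] [ 0.607 -0.062  0.035] [0.635 0.086 0.058] [139. 136. 132.]
10 204 [314. 209.] [ 0.424 -0.06   0.037] [0.466 0.104 0.058] [154. 150. 146.]
11 176 [285. 212.] [ 0.521 -0.043  0.035] [0.548 0.087 0.058] [139. 135. 132.]
12 479 [359. 299.] [0.356 0.31  0.035] [0.385 0.458 0.058] [ 51. 143.  66.]
13 59 [133. 332.] [0.801 0.467 0.049] [0.85  0.569 0.054] [129. 127. 116.]
14 1731 [344. 362.] [0.365 0.512 0.035] [0.482 0.6   0.064] [153. 145. 134.]
```

Call:
jog_arm --rows '[[[5, 8, 4], [0, 0, 10], 1], [[9, 16, 8], [0, 0, 20], 1], [[13, 24, 12], [0, 0, 30], 1], [[18, 32, 16], [0, 0, 40], 1], [[23, 40, 18], [0, 0, 50], 0.5], [[28, 47, 18], [0, 0, 60], 0], [[32, 54, 18], [0, 0, 68.3], 0], [[35, 60, 18], [0, 0, 68.3], 0]]'

```text
clock: 1.1
position: [0.4696, -0.1707, 0.3793]
ee_rot: [2.219, 2.223, -0.0]
force: [0.0, -1.5, -0.4]
width: 0.615
gripper_force: 0.0
```

Call:
jog_arm --rows '[[[0, 0, 0], [0, 0, 0], 0], [[0, 0, 0], [0, 0, 0], 0], [[0, 0, 0], [0, 0, 0], 0]]'

```text
clock: 1.48
position: [0.4683, -0.1738, 0.3785]
ee_rot: [-2.224, -2.218, 0.001]
force: [-0.3, -0.5, -0.3]
width: 0.289
gripper_force: 0.0
```

```bash
cat > look.py <<'E'
from h import *
import sys
name=sys.argv[1]
s=arm.observe();print(np.round(s['position'],4),np.round(s['ee_rot'],3),np.round(s['force'],2),s['clock'])
d,K,M=grab('wrist');W=cloud(d,K,M)
cv2.imwrite(f'pics/{name}.png',cv2.cvtColor(d['img'],cv2.COLOR_RGB2BGR));np.savez(name+'.npz',img=d['img'],W=W,K=K,M=M)
z=W[...,2]
m=((z>.035)&(z<.07)&(W[...,0]>.3)&(W[...,0]<.85)&(abs(W[...,1])<.25)).astype(np.uint8)
k,l,st,c=cv2.connectedComponentsWithStats(m)
for i in range(1,k):
    if st[i,4]>100:
        P=W[l==i];print(i,st[i,4],c[i].round(),P.min(0).round(3),P.max(0).round(3))
        (a,b),(w,h),t=cv2.minAreaRect((P[:,:2]*1000).astype(np.float32));print('   rect',round(a),round(b),round(w),round(h),round(t,1))
        T=P[(P[:,2]>.0485)];print('   top pts y hist',np.histogram(T[:,1],bins=10))
E
python3 look.py w0
```

```text
[ 0.4683 -0.1738  0.3785] [-2.224e+00 -2.218e+00  1.000e-03] [-0.27 -0.49 -0.28] 1.475
1 1353 [255.  47.] [ 0.421 -0.065  0.035] [0.458 0.043 0.058]
   rect 441 -10 109 26 81.4
   top pts y hist (array([146, 149, 153,  73,   0,   0,   0,   0,   0,  61]), array([-0.06469411, -0.05419168, -0.04368924, -0.0331868 , -0.02268436,
       -0.01218193, -0.00167949,  0.00882295,  0.01932539,  0.02982783,
        0.04033026]))
2 964 [324.  35.] [ 0.525 -0.044  0.042] [0.544 0.043 0.052]
   rect 535 0 18 88 2.1
   top pts y hist (array([4, 4, 5, 8, 7, 7, 7, 7, 4, 1]), array([-0.00461549, -0.00354292, -0.00247035, -0.00139778, -0.00032521,
        0.00074736,  0.00181993,  0.0028925 ,  0.00396508,  0.00503765,
        0.00611022]))
3 1195 [384.  43.] [ 0.604 -0.066  0.035] [0.632 0.045 0.053]
   rect 616 -11 111 25 86.4
   top pts y hist (array([2, 2, 6, 7, 4, 5, 7, 7, 4, 2]), array([-0.01734996, -0.01635539, -0.01536083, -0.01436627, -0.01337171,
       -0.01237715, -0.01138259, -0.01038803, -0.00939346, -0.0083989 ,
       -0.00740434]))
4 1456 [450.  47.] [ 0.69  -0.061  0.035] [0.726 0.042 0.057]
   rect 706 -8 27 105 8.2
   top pts y hist (array([102, 119, 119, 115,  89,   0,   0,   0,   8,  38]), array([-0.06144553, -0.05379152, -0.0461375 , -0.03848349, -0.03082948,
       -0.02317546, -0.01552145, -0.00786743, -0.00021342,  0.00744059,
        0.01509461]))
11 103 [529. 128.] [ 0.831 -0.129  0.035] [ 0.85  -0.115  0.039]
   rect 841 -122 19 14 0.4
   top pts y hist (array([0, 0, 0, 0, 0, 0, 0, 0, 0, 0]), array([0. , 0.1, 0.2, 0.3, 0.4, 0.5, 0.6, 0.7, 0.8, 0.9, 1. ]))
14 342 [439. 191.] [ 0.713 -0.25   0.035] [ 0.723 -0.18   0.054]
   rect 718 -215 70 8 86.9
   top pts y hist (array([26, 23, 24, 25, 23, 28, 25, 24, 27, 24]), array([-0.24956362, -0.24260942, -0.23565522, -0.22870101, -0.22174681,
       -0.21479261, -0.20783841, -0.20088421, -0.19393   , -0.1869758 ,
       -0.1800216 ]))
```

View pics/w0.png

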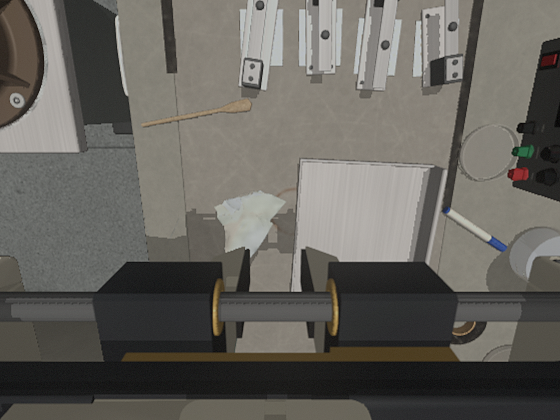

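Four grey blocks sit along the top edge of the picture at about (258,45), (322,35), (378,43) and (440,45). I'll shift the wrist so all of them are fully in view.

Call:
jog_arm --rows '[[[5, 5, 1], [0, 0, 0], 0], [[10, 10.5, 2], [0, 0, 0], 0], [[10, 10.5, 2], [0, 0, 0], 0], [[10, 10.5, 2], [0, 0, 0], 0], [[10, 10.5, 2], [0, 0, 0], 0]]'

```text
clock: 2.15
position: [0.5682, -0.0694, 0.3987]
ee_rot: [2.224, 2.218, -0.002]
force: [-0.5, -1.4, -0.9]
width: 0.004
gripper_force: 0.0
```

```bash
python3 look.py w1
```

```text
[ 0.5682 -0.0694  0.3987] [ 2.224e+00  2.218e+00 -2.000e-03] [-0.53 -1.37 -0.89] 2.15
1 1615 [192. 105.] [ 0.42  -0.065  0.036] [0.465 0.101 0.057]
   rect 446 18 166 27 80.4
   top pts y hist (array([105, 118, 123,  56,   0,   0,   0,   0,   0,  47]), array([-0.06455746, -0.0539947 , -0.04343194, -0.03286918, -0.02230642,
       -0.01174366, -0.0011809 ,  0.00938186,  0.01994462,  0.03050738,
        0.04107014]))
2 1254 [252.  96.] [ 0.519 -0.044  0.035] [0.546 0.082 0.057]
   rect 534 19 26 126 1.6
   top pts y hist (array([ 35,   2,   0,   0,   0,  31, 108, 122, 118, 110]), array([-0.00387153,  0.0047041 ,  0.01327973,  0.02185536,  0.03043099,
        0.03900662,  0.04758225,  0.05615788,  0.06473351,  0.07330914,
        0.08188478]))
3 1414 [309. 104.] [ 0.605 -0.066  0.035] [0.633 0.079 0.057]
   rect 617 7 146 26 86.5
   top pts y hist (array([ 41,   0,   0,   0,   0,   0,  94, 127, 143, 118]), array([-0.01569926, -0.00623345,  0.00323236,  0.01269816,  0.02216397,
        0.03162978,  0.04109558,  0.05056139,  0.0600272 ,  0.06949301,
        0.07895881]))
4 1060 [367. 124.] [ 0.69  -0.061  0.035] [0.726 0.045 0.056]
   rect 706 -8 26 106 8.1
   top pts y hist (array([71, 89, 87, 96, 65,  0,  0,  0,  8, 30]), array([-0.06054499, -0.05294674, -0.04534848, -0.03775023, -0.03015198,
       -0.02255373, -0.01495548, -0.00735723,  0.00024102,  0.00783927,
        0.01543752]))
12 171 [366. 245.] [ 0.713 -0.235  0.035] [ 0.724 -0.18   0.055]
   rect 718 -207 54 8 87.0
   top pts y hist (array([16, 15, 13, 13, 16, 15, 16, 15, 17, 15]), array([-0.23479297, -0.22933653, -0.22388008, -0.21842363, -0.21296719,
       -0.20751074, -0.20205429, -0.19659785, -0.1911414 , -0.18568495,
       -0.18022851]))
```

View pics/w1.png

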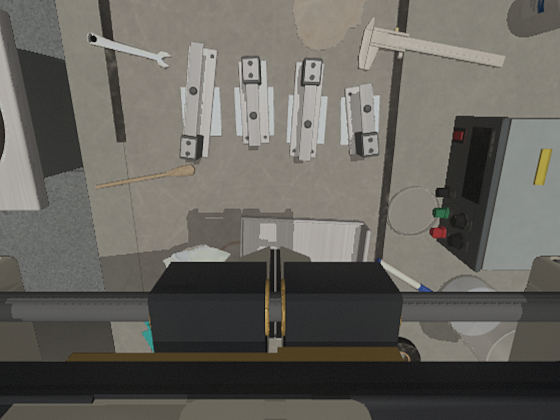

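Wrist view, four grey blocks with no other grey candidates:
- 130 mm: heel (191,147), button (193,90)
- 90 mm: heel (250,66), button (253,115)
- 110 mm: heel (312,70), button (308,124)
- 70 mm: heel (367,145), button (367,109)

The lengths match the measured spans of 166, 126, 146 and 106 mm.

```bash
cat > fit.py <<'E'
from h import *
import sys
def fit(W,xr=(.3,.85),yr=(-.25,.25)):
    z=W[...,2]
    m=((z>.035)&(z<.07)&(W[...,0]>xr[0])&(W[...,0]<xr[1])&(W[...,1]>yr[0])&(W[...,1]<yr[1])).astype(np.uint8)
    k,l,st,c=cv2.connectedComponentsWithStats(m);out=[]
    for i in range(1,k):
        if st[i,4]<300: continue
        P=W[l==i];(a,b),(w,h),t=cv2.minAreaRect((P[:,:2]*1000).astype(np.float32))
        L=max(w,h);ang=t if w>h else t+90;u=np.array([np.cos(np.radians(ang)),np.sin(np.radians(ang))])
        T=P[P[:,2]>.0485][:,:2];s=(T-np.array([a,b])/1000)@u
        end=1 if abs(s.max())>abs(s.min()) else -1   # heel end
        u=-u*end; s=-s*end
        e0=np.array([a,b])/1000-u*L/2000
        heel=e0+u*.018
        # button cluster
        B=T[((T-heel)@u)>.03]
        hb=T[((T-heel)@u)<.03].mean(0)
        Lf=L-36;mid=heel+u*(.018+Lf/2000)
        print('leaf',round(Lf),'heel',heel.round(4),'heeltopmean',hb.round(4),'dir',np.degrees(np.arctan2(u[1],u[0])).round(1),'mid',mid.round(4),'button',B.mean(0).round(4) if len(B) else None,len(B))
if __name__=='__main__':
    fit(np.load(sys.argv[1]+'.npz')['W'])
E
python3 fit.py w1; python3 fit.py scene0; python3 fit.py side0
```

```text
leaf 130 heel [ 0.4351 -0.0462] heeltopmean [ 0.4361 -0.0457] dir 80.4 mid [0.4491 0.0357] button [0.448  0.0359] 47
leaf 90 heel [0.5324 0.064 ] heeltopmean [0.5327 0.0636] dir -88.4 mid [0.5342 0.0009] button [0.5341 0.0011] 37
leaf 110 heel [0.6204 0.0613] heeltopmean [0.6202 0.061 ] dir -93.5 mid [ 0.6159 -0.0114] button [ 0.6155 -0.0116] 41
leaf 70 heel [ 0.7109 -0.0422] heeltopmean [ 0.7102 -0.0418] dir 98.1 mid [0.7034 0.0101] button [0.7033 0.0103] 38
```

Call:
jog_arm --rows '[[[5, 3, -6], [0, 0, 0], 0], [[9, 5.5, -11], [0, 0, 0], 0], [[12, 7, -16], [0, 0, 0], 0], [[13.5, 8, -21], [0, 0, 0], 0], [[13.5, 8, -26], [0, 0, 0], 0], [[13.5, 8, -31], [0, 0, 0], 0], [[13.5, 8, -33], [0, 0, 0], 0], [[13.5, 8, -33], [0, 0, 0], 0]]'

```text
clock: 3.2
position: [0.7035, 0.0113, 0.0687]
ee_rot: [-2.223, -2.22, 0.002]
force: [0.6, 0.1, 0.5]
width: 0.003
gripper_force: 0.0
```

Call:
jog_arm --rows '[[[0, 0, 0], [0, 0, 0], 0], [[0, 0, 0], [0, 0, 0], 0], [[0, 0, 0], [0, 0, 0], 0]]'

```text
clock: 3.58
position: [0.7047, 0.0128, 0.0704]
ee_rot: [2.22, 2.22, 0.002]
force: [-0.1, 0.3, -1.7]
width: 0.005
gripper_force: 0.0
```

Call:
jog_arm --rows '[[[-0.1, -0.1, -1.2], [0, 0, 0], 0], [[-0.1, -0.1, -1.7], [0, 0, 0], 0], [[-0.1, -0.1, -2.0], [0, 0, 0], 0], [[-0.1, -0.1, -2.2], [0, 0, 0], 0], [[-0.1, -0.1, -2.2], [0, 0, 0], 0], [[-0.1, -0.1, -2.2], [0, 0, 0], 0]]'

```text
clock: 4.32
position: [0.7027, 0.0119, 0.0473]
ee_rot: [-2.221, -2.221, 0.001]
force: [-3.4, 0.2, 7.3]
width: 0.005
gripper_force: 3.3
```

```bash
cat > st.py <<'E'
from cell import arm
import numpy as np
s=arm.observe();print(np.round(s['position'],4),np.round(s['force'],2),s['clock'],s['width'],s['gripper_force'])
E
python3 st.py
```

```text
[0.7027 0.0119 0.0473] [-3.36  0.19  7.28] 4.325 0.005427533066353537 3.2609156630098823
```

Call:
jog_arm --rows '[[[0, 0, 0], [0, 0, 0], 0], [[0, 0, 0], [0, 0, 0], 0], [[0, 0, 0], [0, 0, 0], 0], [[0, 0, 0], [0, 0, 0], 0]]'

```text
clock: 4.82
position: [0.7027, 0.0119, 0.0474]
ee_rot: [-2.221, -2.221, 0.001]
force: [-3.9, -1.0, 6.7]
width: 0.005
gripper_force: 3.2
```

Call:
jog_arm --rows '[[[0, 0, 0], [0, 0, 0], 0], [[0, 0, 0], [0, 0, 0], 0], [[0, 0, 0], [0, 0, 0], 0], [[0, 0, 0], [0, 0, 0], 0]]'

```text
clock: 5.32
position: [0.7027, 0.0118, 0.0474]
ee_rot: [-2.221, -2.221, 0.001]
force: [-3.0, 0.4, 6.6]
width: 0.006
gripper_force: 3.2
```

Call:
jog_arm --rows '[[[0, 0, 0], [0, 0, 0], 0], [[0, 0, 0], [0, 0, 0], 0], [[0, 0, 0], [0, 0, 0], 0], [[0, 0, 0], [0, 0, 0], 0]]'

```text
clock: 5.82
position: [0.7028, 0.0119, 0.0474]
ee_rot: [-2.221, -2.221, 0.0]
force: [-2.8, -0.4, 5.5]
width: 0.006
gripper_force: 3.3
```

Call:
jog_arm --rows '[[[0, 0, -0.1], [0, 0, 0], 0], [[0, 0, -0.1], [0, 0, 0], 0], [[0, 0, -0.1], [0, 0, 0], 0], [[0, 0, -0.1], [0, 0, 0], 0], [[0, 0, -0.1], [0, 0, 0], 0], [[0, 0, -0.1], [0, 0, 0], 0], [[0, 0, -0.1], [0, 0, 0], 0], [[0, 0, -0.1], [0, 0, 0], 0]]'

```text
clock: 6.82
position: [0.7028, 0.0119, 0.0466]
ee_rot: [-2.221, -2.222, 0.0]
force: [-3.8, 0.3, 8.4]
width: 0.003
gripper_force: 3.9
```

Call:
jog_arm --rows '[[[0, 0, 0], [0, 0, 0], 0], [[0, 0, 0], [0, 0, 0], 0], [[0, 0, 0], [0, 0, 0], 0], [[0, 0, 0], [0, 0, 0], 0]]'

```text
clock: 7.32
position: [0.7029, 0.0119, 0.0466]
ee_rot: [-2.221, -2.222, 0.0]
force: [-4.2, 0.2, 8.2]
width: 0.003
gripper_force: 3.9
```

70 mm is sound: about 8 N at 5.4 mm. Next is the 90 mm.

Call:
jog_arm --rows '[[[0, 0, 2], [0, 0, 0], 0], [[-3, -0.2, 4], [0, 0, 0], 0], [[-8, -0.6, 4], [0, 0, 0], 0], [[-13, -0.8, 4], [0, 0, 0], 0], [[-16.9, -1.1, 4], [0, 0, 0], 0], [[-16.9, -1.1, 2.5], [0, 0, 0], 0], [[-16.9, -1.1, 1.5], [0, 0, 0], 0], [[-16.9, -1.1, 1.5], [0, 0, 0], 0]]'

```text
clock: 8.32
position: [0.5347, 0.0009, 0.0602]
ee_rot: [-2.221, -2.221, 0.0]
force: [0.6, 0.3, -0.0]
width: 0.004
gripper_force: 0.0
```

Call:
jog_arm --rows '[[[0, 0, 0], [0, 0, 0], 0], [[0, 0, 0], [0, 0, 0], 0], [[0, 0, 0], [0, 0, 0], 0]]'

```text
clock: 8.7
position: [0.5343, 0.0008, 0.0611]
ee_rot: [2.221, 2.221, 0.001]
force: [-0.3, 0.7, 0.0]
width: 0.003
gripper_force: 0.0
```

```bash
python3 look.py w2|head -1; python3 fit.py w2
```

```text
[0.5343 0.0008 0.0611] [2.221e+00 2.221e+00 1.000e-03] [-0.32  0.68  0.02] 8.7
leaf 95 heel [0.456  0.0829] heeltopmean [nan nan] dir -99.1 mid [0.4456 0.0182] button [0.4486 0.0369] 291
leaf 45 heel [0.5326 0.0646] heeltopmean [0.5329 0.0652] dir -88.8 mid [0.5334 0.0238] button [0.5337 0.0096] 334
leaf 70 heel [0.6204 0.0619] heeltopmean [0.6192 0.0626] dir -94.4 mid [0.6164 0.0092] button [ 0.6158 -0.0103] 228
leaf -10 heel [ 0.4345 -0.0554] heeltopmean [ 0.4368 -0.0503] dir -97.6 mid [ 0.4327 -0.0684] button None 0fit.py:18: RuntimeWarning: Mean of empty slice.
  hb=T[((T-heel)@u)<.03].mean(0)
  ret = um.true_divide(
Traceback (most recent call last):
  File "fit.py", line 22, in <module>
    fit(np.load(sys.argv[1]+'.npz')['W'])
    ~~~^^^^^^^^^^^^^^^^^^^^^^^^^^^^^^^^^^
  File "fit.py", line 12, in fit
    end=1 if abs(s.max())>abs(s.min()) else -1   # heel end
                 ~~~~~^^
ValueError: zero-size array to reduction operation maximum which has no identity
```

Nothing has moved; the 90 mm heel is still where it was. Press to about 46.5 mm.

Call:
jog_arm --rows '[[[0, 0, -0.7], [0, 0, 0], 0], [[0, 0, -1.1], [0, 0, 0], 0], [[0, 0, -1.4], [0, 0, 0], 0], [[0, 0, -1.4], [0, 0, 0], 0], [[0, 0, -1.4], [0, 0, 0], 0]]'

```text
clock: 9.38
position: [0.5342, 0.0003, 0.0472]
ee_rot: [2.221, 2.221, -0.0]
force: [-1.6, -2.1, 7.2]
width: 0.008
gripper_force: 3.4
```

Call:
jog_arm --rows '[[[0, 0, 0], [0, 0, 0], 0], [[0, 0, 0], [0, 0, 0], 0], [[0, 0, 0], [0, 0, 0], 0]]'

```text
clock: 9.75
position: [0.5342, 0.0003, 0.0472]
ee_rot: [2.221, 2.221, -0.0]
force: [-1.2, -2.2, 7.0]
width: 0.006
gripper_force: 3.4
```

Sound as well, with 7 N at 4.8 mm. Press slightly more and hold.

Call:
jog_arm --rows '[[[0, 0, -0.05], [0, 0, 0], 0], [[0, 0, -0.05], [0, 0, 0], 0], [[0, 0, -0.05], [0, 0, 0], 0], [[0, 0, -0.05], [0, 0, 0], 0], [[0, 0, -0.05], [0, 0, 0], 0], [[0, 0, -0.05], [0, 0, 0], 0], [[0, 0, -0.05], [0, 0, 0], 0], [[0, 0, -0.05], [0, 0, 0], 0]]'

```text
clock: 10.75
position: [0.5342, 0.0003, 0.0467]
ee_rot: [2.221, 2.221, -0.0]
force: [-1.5, -1.5, 7.7]
width: 0.007
gripper_force: 3.7
```

Call:
jog_arm --rows '[[[0, 0, 0], [0, 0, 0], 0], [[0, 0, 0], [0, 0, 0], 0], [[0, 0, 0], [0, 0, 0], 0], [[0, 0, 0], [0, 0, 0], 0], [[0, 0, 0], [0, 0, 0], 0]]'

```text
clock: 11.38
position: [0.5342, 0.0003, 0.0468]
ee_rot: [2.221, 2.221, -0.0]
force: [-1.0, -1.9, 7.7]
width: 0.005
gripper_force: 3.7
```

Call:
jog_arm --rows '[[[0, 0, 2], [0, 0, 0], 0], [[2, -0.3, 4], [0, 0, 0], 0], [[6, -0.9, 4], [0, 0, 0], 0], [[8.2, -1.2, 3], [0, 0, 0], 0], [[8.2, -1.2, 1.5], [0, 0, 0], 0], [[8.2, -1.2, 1.5], [0, 0, 0], 0], [[8.2, -1.2, 1.5], [0, 0, 0], 0]]'

```text
clock: 12.25
position: [0.615, -0.011, 0.0614]
ee_rot: [-2.22, -2.222, 0.001]
force: [0.3, -0.8, 0.1]
width: 0.005
gripper_force: 0.0
```

```bash
python3 look.py w3|head -1; python3 fit.py w3 2>/dev/null
```

```text
[ 0.615  -0.011   0.0614] [-2.220e+00 -2.222e+00  1.000e-03] [ 0.25 -0.85  0.05] 12.25
leaf 84 heel [0.5332 0.0646] heeltopmean [0.5345 0.065 ] dir -87.1 mid [0.5363 0.0049] button [0.5356 0.002 ] 264
leaf 53 heel [0.621  0.0621] heeltopmean [0.6208 0.0625] dir -95.2 mid [0.6169 0.0175] button [ 0.6144 -0.0019] 308
leaf 50 heel [ 0.7078 -0.0219] heeltopmean [ 0.7089 -0.0264] dir 100.6 mid [0.6999 0.0204] button [0.7031 0.0117] 245
leaf -10 heel [ 0.7079 -0.0555] heeltopmean [ 0.7106 -0.0551] dir -170.2 mid [ 0.6952 -0.0577] button None 0
```

Call:
jog_arm --rows '[[[0, 0, -0.7], [0, 0, 0], 0], [[0, 0, -1.1], [0, 0, 0], 0], [[0, 0, -1.45], [0, 0, 0], 0], [[0, 0, -1.45], [0, 0, 0], 0], [[0, 0, -1.45], [0, 0, 0], 0], [[0, 0, -1.45], [0, 0, 0], 0]]'

```text
clock: 13.05
position: [0.616, -0.0116, 0.0473]
ee_rot: [2.221, 2.221, -0.0]
force: [-3.1, -1.5, 6.6]
width: 0.006
gripper_force: 3.3
```

Call:
jog_arm --rows '[[[0, 0, 0], [0, 0, 0], 0], [[0, 0, 0], [0, 0, 0], 0]]'

```text
clock: 13.3
position: [0.616, -0.0116, 0.0473]
ee_rot: [2.221, 2.221, -0.0]
force: [-1.4, -1.1, 6.7]
width: 0.004
gripper_force: 3.3
```

110 mm is also sound, at about 7 N and 4.7 mm. Hold, then go to the 130 mm.

Call:
jog_arm --rows '[[[0, 0, -0.07], [0, 0, 0], 0], [[0, 0, -0.07], [0, 0, 0], 0], [[0, 0, -0.07], [0, 0, 0], 0], [[0, 0, -0.07], [0, 0, 0], 0], [[0, 0, -0.07], [0, 0, 0], 0], [[0, 0, -0.07], [0, 0, 0], 0], [[0, 0, -0.07], [0, 0, 0], 0], [[0, 0, -0.07], [0, 0, 0], 0]]'

```text
clock: 14.3
position: [0.616, -0.0116, 0.0467]
ee_rot: [2.221, 2.221, -0.0]
force: [-2.3, -1.4, 7.9]
width: 0.004
gripper_force: 3.8
```

Call:
jog_arm --rows '[[[0, 0, 0], [0, 0, 0], 0], [[0, 0, 0], [0, 0, 0], 0], [[0, 0, 0], [0, 0, 0], 0], [[0, 0, 0], [0, 0, 0], 0], [[0, 0, 0], [0, 0, 0], 0]]'

```text
clock: 14.92
position: [0.616, -0.0116, 0.0467]
ee_rot: [2.221, 2.221, -0.0]
force: [-3.1, -0.6, 8.2]
width: 0.003
gripper_force: 3.8
```

Call:
jog_arm --rows '[[[0, 0, 2], [0, 0, 0], 0], [[-3, 1, 4], [0, 0, 0], 0], [[-8, 2.5, 4], [0, 0, 0], 0], [[-13, 4, 4], [0, 0, 0], 0], [[-16.8, 4.8, 3], [0, 0, 0], 0], [[-16.8, 4.8, 1.5], [0, 0, 0], 0], [[-16.8, 4.8, 1.5], [0, 0, 0], 0], [[-16.8, 4.8, 1.5], [0, 0, 0], 0]]'

```text
clock: 15.92
position: [0.4494, 0.0367, 0.0617]
ee_rot: [2.222, 2.22, 0.002]
force: [-0.4, 0.0, -0.3]
width: 0.003
gripper_force: 0.0
```

```bash
python3 look.py w4|head -1; python3 fit.py w4 2>/dev/null
```

```text
[0.4494 0.0367 0.0617] [2.222e+00 2.220e+00 2.000e-03] [-0.41  0.05 -0.34] 15.925
leaf 29 heel [0.4507 0.0542] heeltopmean [0.4487 0.0456] dir 77.5 mid [0.4578 0.0861] button None 0
leaf 37 heel [0.5324 0.0647] heeltopmean [0.5312 0.0659] dir -88.6 mid [0.5333 0.0282] button None 0
leaf 10 heel [0.6085 0.0512] heeltopmean [0.6067 0.0466] dir 95.1 mid [0.6065 0.0741] button None 0
```

Call:
jog_arm --rows '[[[0, 0, -0.7], [0, 0, 0], 0], [[0, 0, -1.1], [0, 0, 0], 0], [[0, 0, -1.45], [0, 0, 0], 0], [[0, 0, -1.45], [0, 0, 0], 0], [[0, 0, -1.45], [0, 0, 0], 0], [[0, 0, -1.45], [0, 0, 0], 0]]'

```text
clock: 16.73
position: [0.4486, 0.0369, 0.047]
ee_rot: [2.221, 2.221, 0.001]
force: [-0.3, 0.8, 7.5]
width: 0.004
gripper_force: 3.3
```

Call:
jog_arm --rows '[[[0, 0, 0], [0, 0, 0], 0], [[0, 0, 0], [0, 0, 0], 0]]'

```text
clock: 16.98
position: [0.4485, 0.0369, 0.047]
ee_rot: [2.221, 2.221, 0.001]
force: [-0.7, -0.9, 6.6]
width: 0.002
gripper_force: 3.3
```

Call:
jog_arm --rows '[[[0, 0, -0.08], [0, 0, 0], 0], [[0, 0, -0.08], [0, 0, 0], 0], [[0, 0, -0.08], [0, 0, 0], 0], [[0, 0, -0.08], [0, 0, 0], 0], [[0, 0, -0.08], [0, 0, 0], 0], [[0, 0, -0.08], [0, 0, 0], 0], [[0, 0, -0.08], [0, 0, 0], 0], [[0, 0, -0.08], [0, 0, 0], 0]]'

```text
clock: 17.98
position: [0.4486, 0.0369, 0.0463]
ee_rot: [2.221, 2.221, 0.001]
force: [0.4, 0.4, 8.0]
width: 0.007
gripper_force: 3.9
```

Call:
jog_arm --rows '[[[0, 0, 0], [0, 0, 0], 0], [[0, 0, 0], [0, 0, 0], 0], [[0, 0, 0], [0, 0, 0], 0], [[0, 0, 0], [0, 0, 0], 0], [[0, 0, 0], [0, 0, 0], 0]]'

```text
clock: 18.6
position: [0.4486, 0.0369, 0.0463]
ee_rot: [2.221, 2.221, 0.001]
force: [-0.2, -0.0, 7.7]
width: 0.006
gripper_force: 3.9
```

All four are sound, so everything goes in the flat tray. I'll lift, open, re-check the block poses and measure the tray.

Call:
jog_arm --rows '[[[0, 0, 3], [0, 0, 0], 0], [[0, 0, 8], [0, 0, 0], 0.5], [[4, -4, 13], [0, 0, 0], 0.5], [[8, -7, 18], [0, 0, 0], 0.5], [[11, -9, 23], [0, 0, 0], 0.5], [[11, -9, 28], [0, 0, 0], 0.5], [[11, -9, 30], [0, 0, 0], 0.5], [[11, -9, 30], [0, 0, 0], 0.5]]'

```text
clock: 19.6
position: [0.559, -0.0533, 0.3475]
ee_rot: [2.22, 2.219, 0.003]
force: [0.3, -0.3, -0.7]
width: 0.501
gripper_force: 0.0
```

```bash
python3 look.py w5|head -1; python3 fit.py w5 2>/dev/null
python3 - <<'E'
import numpy as np,cv2
for n in ('side0','scene0'):
    W=np.load(n+'.npz')['W'];m=((W[...,2]>.010)&(W[...,2]<.022)&(W[...,0]>.45)&(W[...,0]<.75)&(W[...,1]>.15)&(W[...,1]<.47)).astype(np.uint8)
    k,l,st,c=cv2.connectedComponentsWithStats(m,connectivity=8)
    i=1+st[1:,4].argmax();P=W[l==i]
    P=W[m>0]
    print(n,len(P),np.percentile(P,[1,99],0).round(3),cv2.minAreaRect((P[:,:2]*1000).astype(np.float32)))
E
```

```text
[ 0.559  -0.0533  0.3475] [2.22  2.219 0.003] [ 0.28 -0.32 -0.68] 19.6
leaf 130 heel [ 0.4352 -0.0462] heeltopmean [ 0.4362 -0.0455] dir 81.7 mid [0.4472 0.0359] button [0.4479 0.0358] 49
leaf 89 heel [0.5325 0.0634] heeltopmean [0.5327 0.0638] dir -89.6 mid [0.5329 0.001 ] button [0.5347 0.0015] 44
leaf 110 heel [0.6206 0.0614] heeltopmean [0.62   0.0612] dir -93.4 mid [ 0.6162 -0.0115] button [ 0.6159 -0.0116] 54
leaf 70 heel [ 0.7107 -0.0423] heeltopmean [ 0.7101 -0.0417] dir 99.3 mid [0.7021 0.0099] button [0.7037 0.0102] 48
side0 694 [[0.495 0.187 0.01 ]
 [0.714 0.437 0.017]] ((621.9793090820312, 310.4302978515625), (253.24771118164062, 253.96243286132812), 89.22596740722656)
scene0 497 [[0.493 0.183 0.01 ]
 [0.747 0.434 0.019]] ((620.76953125, 308.0587158203125), (249.5245819091797, 256.6425476074219), 88.93595886230469)
```

Call:
jog_arm --rows '[[[-5, 0.3, -5], [0, 0, -8.7], 0.5], [[-9, 0.7, -10], [0, 0, -8.7], 0.5], [[-12.3, 0.7, -15], [0, 0, -8.7], 0.5], [[-12.3, 0.7, -20], [0, 0, -8.7], 0.5], [[-12.3, 0.7, -24], [0, 0, -8.7], 0.5], [[-12.3, 0.7, -26], [0, 0, -8.7], 0.5], [[-12.3, 0.7, -26], [0, 0, -8.7], 0.5], [[-12.3, 0.7, -26], [0, 0, -8.7], 0.5]]'

```text
clock: 20.65
position: [0.4348, -0.0462, 0.0861]
ee_rot: [-2.383, -2.047, 0.0]
force: [-0.4, -0.0, 0.3]
width: 0.502
gripper_force: 0.0
```

Call:
jog_arm --rows '[[[0, 0, 0], [0, 0, 0], 0.5], [[0, 0, 0], [0, 0, 0], 0.5]]'

```text
clock: 20.9
position: [0.4355, -0.0464, 0.0866]
ee_rot: [2.383, 2.046, 0.001]
force: [1.0, -0.1, -0.1]
width: 0.502
gripper_force: 0.0
```

Call:
jog_arm --rows '[[[0, 0, -3], [0, 0, 0], 0.5], [[0, 0, -5.5], [0, 0, 0], 0.5], [[0, 0, -7], [0, 0, 0], 0.5], [[0, 0, -7], [0, 0, 0], 0.5], [[0, 0, -7], [0, 0, 0], 0.1], [[0, 0, -7], [0, 0, 0], 0.1], [[0, 0, -7], [0, 0, 0], 0.1], [[0, 0, -7], [0, 0, 0], 0.1]]' --newtons 40

```text
clock: 21.9
position: [0.4356, -0.0464, 0.0166]
ee_rot: [2.383, 2.045, 0.001]
force: [-0.6, -0.3, 7.8]
width: 0.284
gripper_force: 40.0
```

Call:
jog_arm --rows '[[[0, 0, 0], [0, 0, 0], 0.1], [[0, 0, 1], [0, 0, 0], 0.1], [[0, 0, 3], [0, 0, 0], 0.1], [[0, 0, 5], [0, 0, 0], 0.1], [[0, 0, 5], [0, 0, 0], 0.1]]'

```text
clock: 22.52
position: [0.4358, -0.0464, 0.0672]
ee_rot: [2.382, 2.045, 0.003]
force: [-0.5, -0.5, -4.0]
width: 0.282
gripper_force: 40.0
```

Call:
jog_arm --rows '[[[0, 5, 1], [0, 0, 0], 0.1], [[0, 10, 1], [0, 0, 0], 0.1], [[0, 15, 1], [0, 0, 8], 0.1], [[2, 20, 1], [0, 0, 18], 0.1], [[5, 24, 1], [0, 0, 28], 0.1], [[9, 28, 1], [0, 0, 38], 0.1], [[12, 32, 1], [0, 0, 48], 0.1], [[15, 36, 1], [0, 0, 58], 0.1]]'

```text
clock: 23.52
position: [0.5855, 0.3144, 0.0745]
ee_rot: [-1.085, -2.948, 0.002]
force: [0.5, -0.0, -2.6]
width: 0.281
gripper_force: 40.0
```

Call:
jog_arm --rows '[[[3, 3, 0], [0, 0, 10], 0.1], [[6, 6, 0], [0, 0, 20], 0.1], [[8, 8.5, 0], [0, 0, 30], 0.1], [[8.3, 8.7, 0], [0, 0, 40.7], 0.1], [[8.3, 8.7, 0], [0, 0, 40.7], 0.1], [[8.3, 8.7, 0], [0, 0, 40.7], 0.1], [[8.3, 8.7, 0], [0, 0, 40.7], 0.1]]'

```text
clock: 24.4
position: [0.6679, 0.4002, 0.0759]
ee_rot: [0.004, 3.141, -0.001]
force: [-0.5, -0.4, -2.0]
width: 0.283
gripper_force: 40.0
```

```bash
python3 st.py; python3 - <<'E'
from h import *
s=arm.observe();print(s['ee_rot'])
d,K,M=grab('wrist');W=cloud(d,K,M);cv2.imwrite('pics/w6.png',cv2.cvtColor(d['img'],cv2.COLOR_RGB2BGR));np.savez('w6.npz',W=W)
d,K,M=grab('side');W=cloud(d,K,M);cv2.imwrite('pics/s6.png',cv2.cvtColor(d['img'],cv2.COLOR_RGB2BGR));np.savez('s6.npz',W=W)
E
```

```text
[0.6679 0.4002 0.0759] [-0.46 -0.38 -1.95] 24.4 0.28305102674606125 39.99868869781494
[ 4.02822085e-03  3.14138844e+00 -8.59640049e-04]
```

View pics/s6.png

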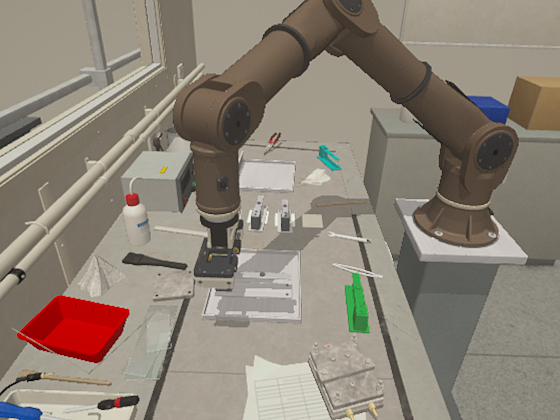

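The side view shows the 130 mm block held over the tray's near (+y) part, leaf toward the robot. I'll check the clearances to the tray walls by cloud.

```bash
python3 - <<'E'
import numpy as np,cv2
for n in ('w6','s6'):
    W=np.load(n+'.npz')['W'].reshape(-1,3);W=W[~np.isnan(W[:,0])]
    R=W[(W[:,2]>.012)&(W[:,2]<.02)&(W[:,0]>.46)&(W[:,0]<.76)&(W[:,1]>.15)&(W[:,1]<.47)]
    print(n,len(R))
    print('x',[(round(b,3),int(c)) for c,b in zip(*np.histogram(R[:,0],np.arange(.46,.76,.004))) if c>5])
    print('y',[(round(b,3),int(c)) for c,b in zip(*np.histogram(R[:,1],np.arange(.15,.47,.004))) if c>5])
    F=W[(W[:,2]>.05)&(W[:,2]<.085)&(W[:,0]>.45)&(W[:,0]<.65)&(W[:,1]>.35)&(W[:,1]<.45)]
    print('held',np.percentile(F,[1,99],0).round(3) if len(F) else 0)
E
```

```text
w6 1922
x [(np.float64(0.524), 14), (np.float64(0.528), 47), (np.float64(0.532), 50), (np.float64(0.536), 51), (np.float64(0.54), 46), (np.float64(0.544), 49), (np.float64(0.548), 42), (np.float64(0.552), 47), (np.float64(0.556), 49), (np.float64(0.56), 42), (np.float64(0.564), 42), (np.float64(0.568), 42), (np.float64(0.572), 41), (np.float64(0.576), 45), (np.float64(0.58), 42), (np.float64(0.584), 33), (np.float64(0.588), 44), (np.float64(0.592), 35), (np.float64(0.596), 40), (np.float64(0.6), 36), (np.float64(0.604), 35), (np.float64(0.608), 35), (np.float64(0.612), 37), (np.float64(0.616), 33), (np.float64(0.62), 35), (np.float64(0.624), 34), (np.float64(0.628), 30), (np.float64(0.632), 35), (np.float64(0.636), 33), (np.float64(0.64), 33), (np.float64(0.644), 31), (np.float64(0.648), 33), (np.float64(0.652), 30), (np.float64(0.656), 29), (np.float64(0.66), 30), (np.float64(0.664), 32), (np.float64(0.668), 26), (np.float64(0.672), 28), (np.float64(0.676), 28), (np.float64(0.68), 27), (np.float64(0.684), 12), (np.float64(0.704), 179), (np.float64(0.708), 260)]
y [(np.float64(0.21),
[... 971 characters left out ...]
p.float64(0.596), 7), (np.float64(0.6), 6), (np.float64(0.608), 6), (np.float64(0.612), 7), (np.float64(0.616), 7), (np.float64(0.624), 6), (np.float64(0.632), 6), (np.float64(0.636), 7), (np.float64(0.64), 7), (np.float64(0.644), 7), (np.float64(0.648), 6), (np.float64(0.708), 39), (np.float64(0.712), 20), (np.float64(0.752), 9)]
y [(np.float64(0.186), 39), (np.float64(0.19), 48), (np.float64(0.194), 6), (np.float64(0.346), 10), (np.float64(0.35), 7), (np.float64(0.354), 7), (np.float64(0.362), 10), (np.float64(0.374), 6), (np.float64(0.386), 7), (np.float64(0.398), 6), (np.float64(0.426), 10), (np.float64(0.43), 113), (np.float64(0.434), 87)]
held [[0.52  0.38  0.061]
 [0.648 0.424 0.068]]
```

View pics/w6.png

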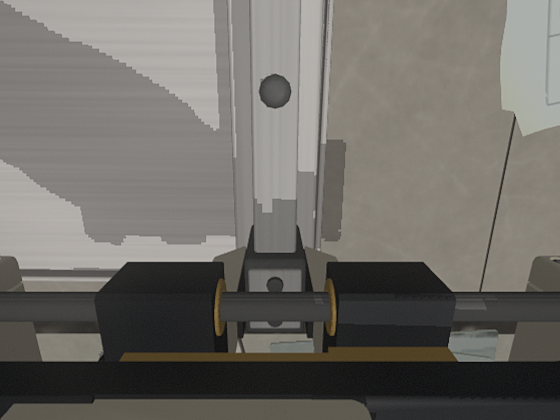

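The held foot spans y 0.379–0.423 and the inner wall is at about 0.429, so it clears. Shift 1 mm toward the centre and lower.

Call:
jog_arm --rows '[[[-0.1, -0.1, -2], [0, 0, 0], 0.1], [[-0.1, -0.1, -4], [0, 0, 0], 0.1], [[-0.1, -0.1, -5], [0, 0, 0], 0.1], [[-0.1, -0.1, -5.4], [0, 0, 0], 0.1], [[-0.1, -0.1, -5.6], [0, 0, 0], 0.1], [[-0.1, -0.1, -5.6], [0, 0, 0], 0.1], [[-0.1, -0.1, -5.6], [0, 0, 0], 0.1]]'

```text
clock: 25.38
position: [0.6673, 0.3999, 0.0206]
ee_rot: [0.0, 3.141, 0.001]
force: [-0.5, -0.7, -2.7]
width: 0.279
gripper_force: 40.0
```

```bash
python3 st.py
```

```text
[0.6673 0.3999 0.0206] [-0.5  -0.73 -2.67] 25.375 0.278795647004016 39.99862253665924
```

Call:
jog_arm --rows '[[[0, 0, -0.15], [0, 0, 0], 0.1], [[0, 0, -0.15], [0, 0, 0], 0.1], [[0, 0, -0.15], [0, 0, 0], 0.4], [[0, 0, -0.15], [0, 0, 0], 0.4], [[0, 0, -0.15], [0, 0, 0], 0.4], [[0, 0, 4], [0, 0, 0], 0.4], [[0, 0, 8], [0, 0, 0], 0.4], [[0, 0, 12], [0, 0, 0], 0.4]]'

```text
clock: 26.38
position: [0.6669, 0.3997, 0.141]
ee_rot: [0.0, -3.141, -0.0]
force: [0.0, -0.6, 0.4]
width: 0.399
gripper_force: 0.0
```

Call:
jog_arm --rows '[[[-2, -5, 4], [0, 0, -10], 0.5], [[-4, -10, 8], [0, 0, -20], 0.5], [[-6, -16, 12], [0, 0, -30], 0.5], [[-8, -22, 16], [0, 0, -40], 0.5], [[-10, -28, 20], [0, 0, -50], 0.5], [[-11, -34, 22], [0, 0, -60], 0.5], [[-11, -40, 22], [0, 0, -70], 0.5], [[-11, -45, 22], [0, 0, -80], 0.5]]'

```text
clock: 27.38
position: [0.5578, -0.0237, 0.359]
ee_rot: [2.024, 2.4, 0.002]
force: [1.3, -0.5, 1.0]
width: 0.497
gripper_force: 0.0
```

Call:
jog_arm --rows '[[[0, 0, 0], [0, 0, -10], 0.5], [[0, 0, 0], [0, 0, -10], 0.5], [[0, 0, 0], [0, 0, -10], 0.5], [[0, 0, 0], [0, 0, -10], 0.5]]'

```text
clock: 27.88
position: [0.5582, -0.0212, 0.3575]
ee_rot: [-2.216, -2.226, -0.0]
force: [-0.3, -0.9, 0.6]
width: 0.501
gripper_force: 0.0
```

```bash
python3 look.py w7|head -1; python3 fit.py w7 2>/dev/null; python3 - <<'E'
from h import *
d,K,M=grab('side');W=cloud(d,K,M);cv2.imwrite('pics/s7.png',cv2.cvtColor(d['img'],cv2.COLOR_RGB2BGR))
from fit import fit
fit(W,(.48,.72),(.17,.45))
E
```

```text
[ 0.5582 -0.0212  0.3575] [-2.216 -2.226 -0.   ] [-0.27 -0.91  0.59] 27.875
leaf 89 heel [0.5325 0.0637] heeltopmean [0.5328 0.0643] dir -90.2 mid [0.5323 0.0012] button [0.5348 0.0012] 47
leaf 110 heel [0.6204 0.0613] heeltopmean [0.6201 0.0615] dir -93.0 mid [ 0.6166 -0.0114] button [ 0.6157 -0.0113] 44
leaf 70 heel [ 0.7111 -0.0425] heeltopmean [ 0.7099 -0.0413] dir 98.1 mid [0.7037 0.0101] button [0.7031 0.0103] 41
leaf 128 heel [0.5377 0.4014] heeltopmean [0.5439 0.4012] dir 0.2 mid [0.6198 0.4017] button [0.6371 0.4035] 332
```

Call:
jog_arm --rows '[[[-2.5, 4, -6], [0, 0, 1.5], 0.5], [[-2.5, 8.5, -12], [0, 0, 1.5], 0.5], [[-2.5, 8.5, -18], [0, 0, 1.5], 0.5], [[-2.5, 8.5, -24], [0, 0, 1.5], 0.5], [[-2.5, 8.5, -27], [0, 0, 1.5], 0.5], [[-2.5, 8.5, -27], [0, 0, 1.5], 0.5], [[-2.5, 8.5, -27], [0, 0, 1.5], 0.5], [[-2.5, 8.5, -27], [0, 0, 1.5], 0.5]]'

```text
clock: 28.98
position: [0.5348, 0.063, 0.0898]
ee_rot: [2.191, 2.248, 0.005]
force: [0.2, -0.5, 1.6]
width: 0.497
gripper_force: 0.0
```

Call:
jog_arm --rows '[[[0, 0, -1], [0, 0, 0], 0.5], [[0, 0, -1], [0, 0, 0], 0.5]]'

```text
clock: 29.22
position: [0.5329, 0.0624, 0.0774]
ee_rot: [-2.192, -2.25, 0.001]
force: [-0.0, 0.0, 0.9]
width: 0.496
gripper_force: 0.0
```

Call:
jog_arm --rows '[[[0, 0.1, -3], [0, 0, 0], 0.5], [[0, 0.1, -5], [0, 0, 0], 0.5], [[0, 0.1, -6], [0, 0, 0], 0.5], [[0, 0.1, -6], [0, 0, 0], 0.5], [[0, 0.1, -6], [0, 0, 0], 0.1], [[0, 0.1, -6], [0, 0, 0], 0.1], [[0, 0.1, -6], [0, 0, 0], 0.1], [[0, 0.1, -6], [0, 0, 0], 0.1]]' --newtons 40

```text
clock: 30.22
position: [0.5336, 0.0637, 0.0182]
ee_rot: [2.192, 2.25, 0.001]
force: [-0.2, -0.0, 6.6]
width: 0.281
gripper_force: 40.0
```

Call:
jog_arm --rows '[[[0, 0, 0], [0, 0, 0], 0.1], [[0, 0, 1.5], [0, 0, 0], 0.1], [[0, 0, 4], [0, 0, 0], 0.1], [[0, 0, 6], [0, 0, 0], 0.1], [[0, 0, 6], [0, 0, 0], 0.1]]'

```text
clock: 30.85
position: [0.5341, 0.0639, 0.0793]
ee_rot: [2.191, 2.249, 0.004]
force: [0.5, 0.2, -3.0]
width: 0.282
gripper_force: 40.0
```

Call:
jog_arm --rows '[[[0, 5, 0], [0, 0, 0], 0.1], [[0, 10, 0], [0, 0, 0], 0.1], [[0, 15, 0], [0, 0, 8], 0.1], [[0, 19, 0], [0, 0, 18], 0.1], [[0.5, 22, 0], [0, 0, 28], 0.1], [[1, 25, 0], [0, 0, 38], 0.1], [[2, 27, 0], [0, 0, 48], 0.1], [[2.4, 27.6, 0], [0, 0, 58], 0.1]]'

```text
clock: 31.85
position: [0.5566, 0.341, 0.0764]
ee_rot: [-0.815, -3.033, 0.0]
force: [0.4, -0.3, -3.4]
width: 0.283
gripper_force: 40.0
```

Call:
jog_arm --rows '[[[0, 0, 0], [0, 0, 10], 0.1], [[0, 0, 0], [0, 0, 20], 0.1], [[0, 0, 0], [0, 0, 30.5], 0.1], [[0, 0, 0], [0, 0, 30.5], 0.1], [[0, 0, 0], [0, 0, 30.5], 0.1], [[0, 0, 0], [0, 0, 30.5], 0.1]]'

```text
clock: 32.6
position: [0.5571, 0.3397, 0.0775]
ee_rot: [-0.004, -3.142, 0.0]
force: [1.4, 0.8, -3.5]
width: 0.278
gripper_force: 40.0
```

```bash
python3 - <<'E'
from h import *
s=arm.observe();print(np.round(s['position'],4),np.round(s['ee_rot'],3),s['clock'])
d,K,M=grab('side');W=cloud(d,K,M);cv2.imwrite('pics/s8.png',cv2.cvtColor(d['img'],cv2.COLOR_RGB2BGR)[150:360,150:360])
E
```

```text
[0.5571 0.3397 0.0775] [-0.004 -3.142  0.   ] 32.6
```

View pics/s8.png

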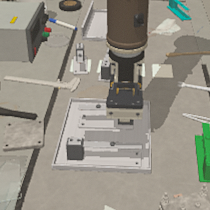

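The crop shows the 130 mm block flat in the tray and the 90 mm block held beside it, leaf pointing away from the robot. Lower and release.

Call:
jog_arm --rows '[[[0, 0, -2], [0, 0, 0], 0.1], [[0, 0, -4], [0, 0, 0], 0.1], [[0, 0, -5], [0, 0, 0], 0.1], [[0, 0, -5.4], [0, 0, 0], 0.1], [[0, 0, -5.6], [0, 0, 0], 0.1], [[0, 0, -5.7], [0, 0, 0], 0.1], [[0, 0, -5.7], [0, 0, 0], 0.1], [[0, 0, -5.7], [0, 0, 0], 0.1]]'

```text
clock: 33.65
position: [0.5573, 0.34, 0.0213]
ee_rot: [0.0, 3.141, 0.001]
force: [-1.9, -1.5, 4.3]
width: 0.278
gripper_force: 40.0
```

Call:
jog_arm --rows '[[[0, 0, 0], [0, 0, 0], 0.4], [[0, 0, 0], [0, 0, 0], 0.4], [[0, 0, 0], [0, 0, 0], 0.4], [[0, 0, 4], [0, 0, 0], 0.4], [[0, 0, 8], [0, 0, 0], 0.4], [[0, 0, 12], [0, 0, 0], 0.4]]'

```text
clock: 34.4
position: [0.5571, 0.3397, 0.1418]
ee_rot: [0.0, -3.141, -0.0]
force: [1.6, 0.3, -0.0]
width: 0.4
gripper_force: 0.0
```

Call:
jog_arm --rows '[[[2, -5, 4], [0, 0, -10], 0.5], [[4, -10, 8], [0, 0, -20], 0.5], [[6, -15, 12], [0, 0, -30], 0.5], [[8, -20, 16], [0, 0, -40], 0.5], [[9, -25, 20], [0, 0, -50], 0.5], [[10, -30, 22], [0, 0, -60], 0.5], [[10, -36, 22], [0, 0, -70], 0.5], [[10, -40, 22], [0, 0, -80], 0.5]]'

```text
clock: 35.4
position: [0.6574, -0.0633, 0.3612]
ee_rot: [2.028, 2.398, 0.0]
force: [0.4, 0.5, 0.0]
width: 0.498
gripper_force: 0.0
```

Call:
jog_arm --rows '[[[0, 0, 0], [0, 0, -4], 0.5], [[0, 0, 0], [0, 0, -4], 0.5], [[0, 0, 0], [0, 0, -4], 0.5]]'

```text
clock: 35.78
position: [0.6571, -0.0591, 0.3606]
ee_rot: [-2.098, -2.338, -0.001]
force: [-0.2, 0.3, -0.1]
width: 0.5
gripper_force: 0.0
```

```bash
python3 look.py w9|head -1; python3 fit.py w9 2>/dev/null; python3 - <<'E'
from h import *
d,K,M=grab('side');W=cloud(d,K,M)
from fit import fit
fit(W,(.48,.72),(.17,.45))
E
```

```text
[ 0.6571 -0.0591  0.3606] [-2.098e+00 -2.338e+00 -1.000e-03] [-0.16  0.3  -0.08] 35.775
leaf 110 heel [0.6207 0.0615] heeltopmean [0.6208 0.0612] dir -93.4 mid [ 0.6163 -0.0113] button [ 0.6161 -0.0116] 47
leaf 70 heel [ 0.7109 -0.0423] heeltopmean [ 0.711  -0.0417] dir 98.3 mid [0.7033 0.01  ] button [0.7039 0.0101] 45
leaf 90 heel [0.6459 0.3446] heeltopmean [0.6394 0.3416] dir -178.8 mid [0.583  0.3433] button [0.5672 0.3439] 219
leaf 129 heel [0.6662 0.402 ] heeltopmean [0.6627 0.4044] dir -177.9 mid [0.5839 0.399 ] button [0.5787 0.4017] 239
```

Call:
jog_arm --rows '[[[3, 1, -6], [0, 0, 2], 0.5], [[5.4, 1.7, -12], [0, 0, 2], 0.5], [[5.4, 1.7, -18], [0, 0, 2], 0.5], [[5.4, 1.7, -24], [0, 0, 2], 0.5], [[5.4, 1.7, -28], [0, 0, 2], 0.5], [[5.4, 1.7, -28], [0, 0, 2], 0.5], [[5.4, 1.7, -28], [0, 0, 2], 0.5], [[5.4, 1.7, -28], [0, 0, 2], 0.5]]'

```text
clock: 36.88
position: [0.7128, -0.0428, 0.0834]
ee_rot: [2.059, 2.369, 0.004]
force: [0.8, -0.1, 0.3]
width: 0.498
gripper_force: 0.0
```

Call:
jog_arm --rows '[[[0, 0, 0], [0, 0, 0], 0.5], [[0, 0, 0], [0, 0, 0], 0.5]]'

```text
clock: 37.12
position: [0.7116, -0.0434, 0.0815]
ee_rot: [2.061, 2.37, 0.001]
force: [-0.2, -0.1, -0.2]
width: 0.497
gripper_force: 0.0
```

Call:
jog_arm --rows '[[[0, 0.1, -3], [0, 0, 0], 0.5], [[0, 0.1, -5.4], [0, 0, 0], 0.5], [[0, 0.1, -6.4], [0, 0, 0], 0.5], [[0, 0.1, -6.4], [0, 0, 0], 0.5], [[0, 0.1, -6.4], [0, 0, 0], 0.1], [[0, 0.1, -6.4], [0, 0, 0], 0.1], [[0, 0.1, -6.4], [0, 0, 0], 0.1], [[0, 0.1, -6.4], [0, 0, 0], 0.1]]' --newtons 40

```text
clock: 38.12
position: [0.7119, -0.0422, 0.0176]
ee_rot: [2.06, 2.37, 0.002]
force: [-0.1, -0.1, 5.6]
width: 0.285
gripper_force: 40.0
```

Call:
jog_arm --rows '[[[0, 0, 0], [0, 0, 0], 0.1], [[0, 0, 1.5], [0, 0, 0], 0.1], [[0, 0, 4], [0, 0, 0], 0.1], [[0, 0, 6], [0, 0, 0], 0.1], [[0, 0, 6], [0, 0, 0], 0.1]]'

```text
clock: 38.75
position: [0.7124, -0.0421, 0.0788]
ee_rot: [2.06, 2.369, 0.004]
force: [-0.1, 0.1, -2.8]
width: 0.282
gripper_force: 40.0
```

Call:
jog_arm --rows '[[[0, 5, 0.5], [0, 0, 0], 0.1], [[0, 10, 0.5], [0, 0, 0], 0.1], [[0, 15, 0.5], [0, 0, 5], 0.1], [[-1, 20, 0.5], [0, 0, 15], 0.1], [[-2.5, 24, 0.5], [0, 0, 25], 0.1], [[-4, 27, 0.5], [0, 0, 35], 0.1], [[-5.5, 30, 0.5], [0, 0, 45], 0.1], [[-6.2, 32.2, 0.5], [0, 0, 55], 0.1]]'

```text
clock: 39.75
position: [0.6475, 0.2812, 0.0807]
ee_rot: [-0.721, -3.056, 0.001]
force: [-0.0, -0.1, -2.4]
width: 0.279
gripper_force: 40.0
```

Call:
jog_arm --rows '[[[0, 0, 0], [0, 0, 10], 0.1], [[0, 0, 0], [0, 0, 20], 0.1], [[0, 0, 0], [0, 0, 27], 0.1], [[0, 0, 0], [0, 0, 27], 0.1], [[0, 0, 0], [0, 0, 27], 0.1], [[0, 0, 0], [0, 0, 27], 0.1]]'

```text
clock: 40.5
position: [0.6491, 0.2797, 0.0815]
ee_rot: [-0.002, -3.142, 0.0]
force: [-0.1, -0.6, -3.0]
width: 0.281
gripper_force: 40.0
```

```bash
python3 - <<'E'
from h import *
s=arm.observe();print(np.round(s['position'],4),np.round(s['ee_rot'],3),s['clock'],s['width'])
d,K,M=grab('wrist');W=cloud(d,K,M);cv2.imwrite('pics/w10.png',cv2.cvtColor(d['img'],cv2.COLOR_RGB2BGR))
E
```

```text
[0.6491 0.2797 0.0815] [-2.000e-03 -3.142e+00  0.000e+00] 40.5 0.28131480643602275
```

View pics/w10.png

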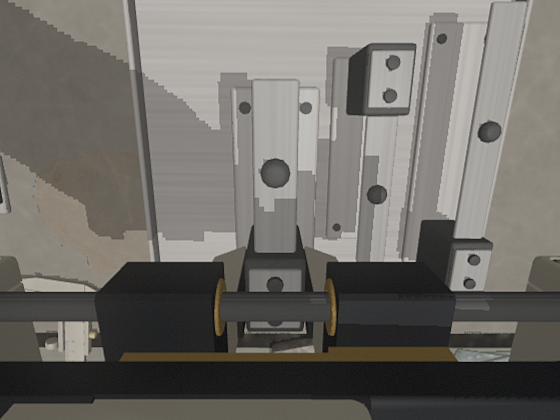

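The picture shows the 70 mm block held straight at (275,170). The 90 mm stands at (390,80) and the 130 mm at (470,260), both clear of it. Lower and release.

Call:
jog_arm --rows '[[[0, 0, -2], [0, 0, 0], 0.1], [[0, 0, -4], [0, 0, 0], 0.1], [[0, 0, -5.4], [0, 0, 0], 0.1], [[0, 0, -5.8], [0, 0, 0], 0.1], [[0, 0, -6], [0, 0, 0], 0.1], [[0, 0, -6.1], [0, 0, 0], 0.1], [[0, 0, -6.1], [0, 0, 0], 0.1], [[0, 0, -6.1], [0, 0, 0], 0.1]]'

```text
clock: 41.55
position: [0.6494, 0.2798, 0.021]
ee_rot: [0.0, 3.141, 0.001]
force: [0.0, 0.8, -2.0]
width: 0.284
gripper_force: 40.0
```

Call:
jog_arm --rows '[[[0, 0, 0], [0, 0, 0], 0.4], [[0, 0, 0], [0, 0, 0], 0.4], [[0, 0, 0], [0, 0, 0], 0.4], [[0, 0, 4], [0, 0, 0], 0.4], [[0, 0, 8], [0, 0, 0], 0.4], [[0, 0, 12], [0, 0, 0], 0.4]]'

```text
clock: 42.3
position: [0.6491, 0.2798, 0.142]
ee_rot: [-0.0, 3.142, 0.0]
force: [0.7, -0.2, -0.2]
width: 0.398
gripper_force: 0.0
```

Call:
jog_arm --rows '[[[0, -5, 4], [0, 0, -10], 0.5], [[0, -10, 8], [0, 0, -20], 0.5], [[0, -15, 12], [0, 0, -30], 0.5], [[0, -20, 16], [0, 0, -40], 0.5], [[0, -25, 20], [0, 0, -50], 0.5], [[0, -28, 20], [0, 0, -60], 0.5], [[0, -31, 20], [0, 0, -70], 0.5], [[0, -32, 20], [0, 0, -80], 0.5]]'

```text
clock: 43.3
position: [0.6492, -0.0431, 0.3407]
ee_rot: [2.03, 2.397, -0.001]
force: [-0.1, -0.0, -0.4]
width: 0.503
gripper_force: 0.0
```

Call:
jog_arm --rows '[[[0, 0, 0], [0, 0, -10], 0.5], [[0, 0, 0], [0, 0, -13], 0.5], [[0, 0, 0], [0, 0, -13], 0.5], [[0, 0, 0], [0, 0, -13], 0.5]]'

```text
clock: 43.8
position: [0.6491, -0.0401, 0.3406]
ee_rot: [2.277, 2.164, 0.0]
force: [0.2, 0.4, 0.4]
width: 0.502
gripper_force: 0.0
```

```bash
python3 look.py w11|head -1; python3 fit.py w11 2>/dev/null; python3 - <<'E'
from h import *
d,K,M=grab('side');W=cloud(d,K,M)
from fit import fit
fit(W,(.48,.72),(.17,.45))
E
```

```text
[ 0.6491 -0.0401  0.3406] [2.277 2.164 0.   ] [0.24 0.41 0.37] 43.8
leaf 109 heel [0.6204 0.0611] heeltopmean [0.6209 0.0614] dir -93.8 mid [ 0.6156 -0.0111] button [ 0.6159 -0.0111] 48
leaf 69 heel [0.6478 0.2816] heeltopmean [0.645  0.2842] dir 176.8 mid [0.5953 0.2846] button [0.5896 0.2823] 82
leaf 90 heel [0.5563 0.3421] heeltopmean [0.5589 0.3439] dir 1.1 mid [0.6192 0.3433] button [0.6246 0.3422] 135
leaf 129 heel [0.6661 0.4025] heeltopmean [0.6632 0.4047] dir -177.6 mid [0.5839 0.399 ] button [0.5809 0.4018] 243
```

Call:
jog_arm --rows '[[[-1.5, 5, -6], [0, 0, -0.8], 0.5], [[-2.8, 10, -12], [0, 0, -0.8], 0.5], [[-2.8, 10.1, -18], [0, 0, -0.8], 0.5], [[-2.8, 10.1, -23], [0, 0, -0.8], 0.5], [[-2.8, 10.1, -26], [0, 0, -0.8], 0.5], [[-2.8, 10.1, -26], [0, 0, -0.8], 0.5], [[-2.8, 10.1, -26], [0, 0, -0.8], 0.5], [[-2.8, 10.1, -26], [0, 0, -0.8], 0.5]]'

```text
clock: 44.9
position: [0.6228, 0.061, 0.083]
ee_rot: [2.293, 2.145, 0.005]
force: [0.8, 0.4, 0.1]
width: 0.499
gripper_force: 0.0
```

Call:
jog_arm --rows '[[[0, 0, 0], [0, 0, 0], 0.5], [[0, 0, 0], [0, 0, 0], 0.5]]'

```text
clock: 45.15
position: [0.6216, 0.0606, 0.0814]
ee_rot: [2.294, 2.146, 0.001]
force: [-0.7, 0.3, 0.7]
width: 0.499
gripper_force: 0.0
```

Call:
jog_arm --rows '[[[0, 0, -3], [0, 0, 0], 0.5], [[0, 0, -5.4], [0, 0, 0], 0.5], [[0, 0, -6.4], [0, 0, 0], 0.5], [[0, 0, -6.4], [0, 0, 0], 0.5], [[0, 0, -6.4], [0, 0, 0], 0.1], [[0, 0, -6.4], [0, 0, 0], 0.1], [[0, 0, -6.4], [0, 0, 0], 0.1], [[0, 0, -6.4], [0, 0, 0], 0.1]]' --newtons 40

```text
clock: 46.15
position: [0.6217, 0.0608, 0.0174]
ee_rot: [2.293, 2.146, 0.001]
force: [-0.3, -1.6, 5.1]
width: 0.284
gripper_force: 40.0
```

Call:
jog_arm --rows '[[[0, 0, 0], [0, 0, 0], 0.1], [[0, 0, 1.5], [0, 0, 0], 0.1], [[0, 0, 4], [0, 0, 0], 0.1], [[0, 0, 6], [0, 0, 0], 0.1], [[0, 0, 6], [0, 0, 0], 0.1]]'

```text
clock: 46.78
position: [0.6223, 0.061, 0.0785]
ee_rot: [2.293, 2.145, 0.004]
force: [0.1, 0.0, -4.0]
width: 0.285
gripper_force: 40.0
```

Call:
jog_arm --rows '[[[-1, 2, 0.7], [0, 0, 10], 0.1], [[-2, 4, 0.7], [0, 0, 20], 0.1], [[-3, 6, 0.7], [0, 0, 30], 0.1], [[-4, 8, 0.7], [0, 0, 40], 0.1], [[-5, 10, 0.7], [0, 0, 50], 0.1], [[-6, 12, 0.7], [0, 0, 60], 0.1], [[-7, 14, 0.7], [0, 0, 70], 0.1], [[-7.4, 16.1, 0.7], [0, 0, 80], 0.1]]'

```text
clock: 47.78
position: [0.5462, 0.2217, 0.0827]
ee_rot: [-0.368, -3.119, 0.002]
force: [-0.4, 0.3, -3.9]
width: 0.281
gripper_force: 40.0
```

Call:
jog_arm --rows '[[[0, 0, 0], [0, 0, 10], 0.1], [[0, 0, 0], [0, 0, 13.8], 0.1], [[0, 0, 0], [0, 0, 13.8], 0.1], [[0, 0, 0], [0, 0, 13.8], 0.1], [[0, 0, 0], [0, 0, 13.8], 0.1]]'

```text
clock: 48.4
position: [0.5472, 0.2216, 0.0835]
ee_rot: [-0.002, -3.142, 0.0]
force: [-0.6, 0.1, -3.2]
width: 0.282
gripper_force: 40.0
```

```bash
python3 - <<'E'
from h import *
s=arm.observe();print(np.round(s['position'],4),np.round(s['ee_rot'],3),s['clock'],s['width'])
d,K,M=grab('side');W=cloud(d,K,M);cv2.imwrite('pics/s12.png',cv2.resize(cv2.cvtColor(d['img'],cv2.COLOR_RGB2BGR)[220:340,180:330],None,fx=4,fy=4))
E
```

```text
[0.5472 0.2216 0.0835] [-2.000e-03 -3.142e+00  0.000e+00] 48.4 0.28171905956677135
```

View pics/s12.png

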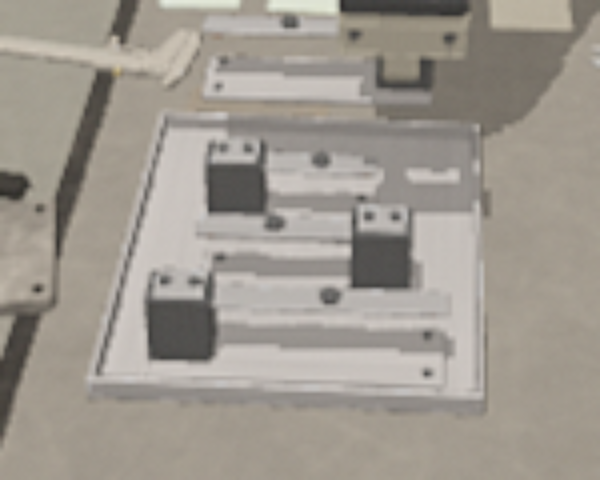

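The three placed blocks stand flat in the tray, and the fourth hangs straight over the last slot.

Call:
jog_arm --rows '[[[0, 0, -2], [0, 0, 0], 0.1], [[0, 0, -4], [0, 0, 0], 0.1], [[0, 0, -5.4], [0, 0, 0], 0.1], [[0, 0, -6], [0, 0, 0], 0.1], [[0, 0, -6.2], [0, 0, 0], 0.1], [[0, 0, -6.3], [0, 0, 0], 0.1], [[0, 0, -6.3], [0, 0, 0], 0.1], [[0, 0, -6.3], [0, 0, 0], 0.1]]'

```text
clock: 49.45
position: [0.5474, 0.2218, 0.021]
ee_rot: [0.0, 3.141, 0.0]
force: [0.1, 0.2, -3.6]
width: 0.278
gripper_force: 40.0
```

Call:
jog_arm --rows '[[[0, 0, 0], [0, 0, 0], 0.4], [[0, 0, 0], [0, 0, 0], 0.4], [[0, 0, 0], [0, 0, 0], 0.4], [[0, 0, 4], [0, 0, 0], 0.4], [[0, 0, 8], [0, 0, 0], 0.4], [[0, 0, 14], [0, 0, 0], 0.4], [[4, -8, 20], [0, 0, 0], 0.4], [[8, -18, 26], [0, 0, 0], 0.4]]'

```text
clock: 50.45
position: [0.592, 0.1254, 0.2291]
ee_rot: [-0.003, 3.14, 0.001]
force: [0.5, -0.1, -1.1]
width: 0.401
gripper_force: 0.0
```

Call:
jog_arm --rows '[[[0, -5, 0], [0, 0, 0], 0.4], [[0, -10, 0], [0, 0, 0], 0.4], [[0, -14, 0], [0, 0, 0], 0.4], [[0, -14, 0], [0, 0, 0], 0.4]]'

```text
clock: 50.95
position: [0.5917, -0.0188, 0.2265]
ee_rot: [-0.01, -3.141, 0.003]
force: [-1.0, -0.2, 0.1]
width: 0.398
gripper_force: 0.0
```

```bash
python3 st.py; python3 - <<'E'
from h import *
d,K,M=grab('side');W=cloud(d,K,M)
cv2.imwrite('pics/s13.png',cv2.resize(cv2.cvtColor(d['img'],cv2.COLOR_RGB2BGR)[220:340,180:330],None,fx=4,fy=4))
from fit import fit
fit(W,(.48,.72),(.17,.45))
E
```

```text
[ 0.5917 -0.0188  0.2265] [-1.02 -0.21  0.09] 50.95 0.39826768682916297 0.0
leaf 109 heel [0.6554 0.2217] heeltopmean [0.6498 0.2235] dir 178.7 mid [0.583  0.2233] button [0.567  0.2257] 185
leaf 69 heel [0.6478 0.2821] heeltopmean [0.6454 0.2847] dir 178.0 mid [0.5953 0.2839] button [0.5887 0.2827] 81
leaf 90 heel [0.5558 0.3421] heeltopmean [0.559  0.3443] dir -3.4 mid [0.6188 0.3384] button [0.6257 0.3424] 120
leaf 128 heel [0.5376 0.4046] heeltopmean [0.5415 0.401 ] dir -1.1 mid [0.6198 0.403 ] button [0.6362 0.4034] 330
```

View pics/s13.png

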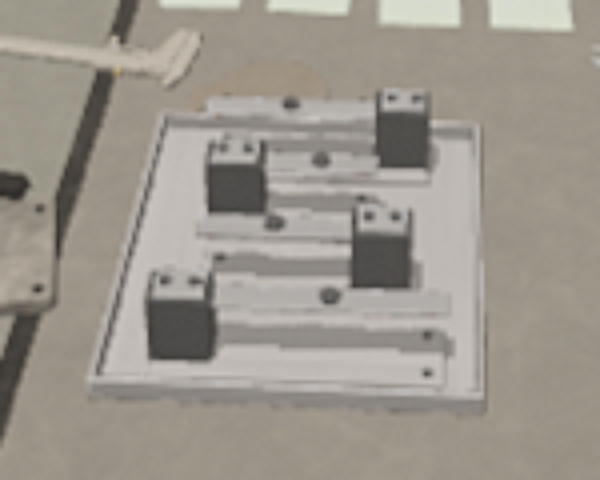

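All four blocks stand flat in the flat tray and the arm is clear.

```bash
python3 -c "
from cell import arm
print(arm.sign_off())"
```

```text
the job is handed in; nothing more can be done
None
```

I pressed all four spring blocks from 70 to 130 mm with about 8 N; each gave about 5 mm, so all tested sound and stand flat in the flat tray, and I handed the job in at about 51 s (the sign-off gave no verdict).

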